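# Unload the cover-glass drying cabinet

### The arm

A 6-joint arm with a two-finger parallel gripper is mounted at the origin on a cart in front of the work surface, level with it; the furniture and walls round the work are solid. World frame = base frame: x ahead of the robot, y to its left, z up, the work surface at z = 0. Lengths are in m, angles in degrees, forces in N, time in s.
With the tool pointing down it reaches from about 0.3 to 0.75 m from the base axis. Payload 8.5 kg.
Tool frame: the origin (TCP) lies on the centre line of the jaws, within the pads' length; the fingertips stand 22 mm ahead of it and the grasp point (between the pads) lies 3 mm ahead of it (env.tip_reach is the distance from the TCP to the fingertips, in m); y points along the fingers, z is the direction in which the jaws open and shut, and the axes are right-handed (so a half turn about y gives the same grasp; the last joint's range is limited). The gripper opens to 85 mm and grips with 20 to 120 N. Pads are 22 mm wide; open, the fingers measure 114 mm over their backs; the gripper's body (76 mm by 85 mm) begins 54 mm behind the grasp point. The pads swing forward as they close: fully open they stand 13 mm farther back than shut.
Start: joints at [-82.351, 21.807, 74.336, -0, 83.858, -12.336], TCP at [0.188, -0.517, 0.253] pointing down, gripper open.
Joint ranges: [-178.18, 178.18], [-50.72, 133.34], [12.68, 142.11], [-81.47, 261.47], [9.98, 163.14], [-165.26, 165.26]. Speed limits (degrees/s): [136.94, 136.94, 180, 180, 180, 180].

### API

Orientations are given as a 3x3 rotation matrix whose columns are the frame's x, y, z axes.
In Python, from rig import env, get_image gives the robot as it stands. The module is installed in compiled form; this text tells all that it offers.
- The arm moves only by the tool carry_out, never from a script. Its argument "targets" is a list that holds one entry, the list of rows, each a list of 7 numbers: the closure, from 0 (fully open) to 1 (shut), then the shift along the world's x, y, z in mm, then the turn, a rotation vector about the world's x, y, z in degrees. In form: [[[claw, dx, dy, dz, ax, ay, az], ...]]. A call has 1 to 20 rows; each row is the pose to reach, as a shift and turn from the pose commanded when the call began; what a row does not reach only later rows make up. A row lasts 1/12 s, in which the tool goes at most 41.7 mm and 7.16 degrees, less where a joint would pass 70% of its speed; a pose out of reach is approached as far as the arm can. A call with a gripper value outside its range is refused whole. The fingers move at their own pace and stop on an object; "squeeze" is the grip in N (left out, the last holds). Time passes only in rows, so rows that repeat a pose let the fingers close. It gives the time, the measured TCP pose, the force and the opening at its end, in the units of the state.
- env.observe(): the state, without advancing time (a new reading comes with each control period).
- get_image(name): name is "scene" or "top"; returns a dict with "img" (400x640x3 uint8, red, green, blue), "fx", "fy", "cx", "cy" (pixels), "rvec" (rotation vector, rad) and "tvec" (3), from world to camera coordinates, as OpenCV has them. Camera axes: x right, y down, z forward; pixel columns grow to the right and rows downward; lengths in m; the calibration is good to about 2 mm. A picture is of the moment at which its call begins. There is no depth.
- env.close_job(): hands the job in, once; it reports no verdict.
The state is a dict: "time_s": time; "q": joint angles; "qvel": joint speeds; "joint_efforts": joint torques, N m; "position": TCP position; "tool_rot": TCP orientation; "ft_force": force on the tool from outside, world axes, zero at the start; "wrist_torque": the same for the moment, N m; "grip_width": finger opening in m.
Only numpy, scipy, OpenCV 4.12 (cv2) and the standard library are available. Lean on these libraries where they do the work, as an engineer would, in place of code of your own. Each camera call takes 0.05 s, during which the arm holds its last target.

### The job

The cover glasses in the drying cabinet are dry. First move the two squat sample jars that stand in the way of the cabinet door onto the black spill mat, each standing wholly on it; then swing the door wide open by its handle, lift every blue carrier up and off its peg on the inside of the door, stand each one upright on the floor of the white tray, and shut the door fully. At the end both jars must still stand wholly on the mat; tip nothing over and leave the glass beaker alone.

Things in the scene. Friction and masses are not known exactly. Their poses are not given: they have to be found in the camera images.
- jar_1_center (a point): squat amber glass sample jar with a white screw lid, a plain disc 60 mm across and 36 mm tall, 0.11 kg, standing in the way of the door; this point is on its axis half-way up (18 mm above its foot)
- jar_2_center (a point): squat amber glass sample jar with a blue screw lid, a plain disc 60 mm across and 36 mm tall, 0.11 kg, standing in the way of the door; this point is on its axis half-way up (18 mm above its foot)
- mat: black rubber spill mat, 100 mm (x) by 190 mm (y), 2 mm thick, fixed flat on the bench in front of the robot; origin at the centre of its underside
- cabinet: white drying cabinet fixed on the bench, 110 mm deep (x) by 300 mm wide (y) by 250 mm tall, with a roof; origin at the centre of its underside, its front looks along its -x axis (towards the robot), its y axis points to its left edge as the robot sees it
- door (a joint): hinge angle of the cabinet's clear-paned door: 0 shut, grows as the free (right-hand) edge swings out towards the robot, to 1.9 rad at most. Upright hinge along its left edge; friction (0.2 N m) holds it where it is left. The panel is 294 mm wide, 12 mm thick, from 20 to 244 mm above the bench.
- door_hinge (a point): point on the door's hinge axis (in the plane of the door's inner face), 210 mm above the bench; its axes turn with the door: x is the inward normal of the door (the side with the pegs), its -y runs along the door from the hinge to the free edge, z up
- door_handle (a point): middle of the grip of the door's handle: an upright round steel bar 10 mm thick and 76 mm long (160 to 236 mm above the bench), standing 40 mm off the outer face near the free edge, 258 mm from the hinge; this point is on the bar's axis 212 mm above the bench; axes as door_hinge
- tray: white open tray fixed on the bench at the right, 150 mm (x) by 140 mm (y) by 22 mm tall, walls and floor 4 mm; origin at the centre of its underside
- beaker_250: glass beaker, 73 mm across, 92 mm tall, a bystander behind the tray and the mat; origin at the centre of its underside
- carrier_1_center (a point): carrier 1 (may be absent), all alike, 0.08 kg: blue rack 36 (x) by 44 (y) by 55 mm tall holding glass plates; above it a blue bail with a crossbar along y, 89 to 95 mm above the foot; on that an upright yellow grip 12 (x) by 10 (y) mm reaching 135 mm. Point: on its axis, 67.5 mm above its foot; middle of the yellow grip 51 mm higher. Starts on the peg 70 mm from the hinge, foot 101 mm up
- carrier_2_center (a point): carrier 2 (may be absent), all alike, 0.08 kg: blue rack 36 (x) by 44 (y) by 55 mm tall holding glass plates; above it a blue bail with a crossbar along y, 89 to 95 mm above the foot; on that an upright yellow grip 12 (x) by 10 (y) mm reaching 135 mm. Point: on its axis, 67.5 mm above its foot; middle of the yellow grip 51 mm higher. Starts on the peg 127 mm from the hinge, foot 101 mm up
- carrier_3_center (a point): carrier 3 (may be absent), all alike, 0.08 kg: blue rack 36 (x) by 44 (y) by 55 mm tall holding glass plates; above it a blue bail with a crossbar along y, 89 to 95 mm above the foot; on that an upright yellow grip 12 (x) by 10 (y) mm reaching 135 mm. Point: on its axis, 67.5 mm above its foot; middle of the yellow grip 51 mm higher. Starts on the peg 184 mm from the hinge, foot 101 mm up
- carrier_4_center (a point): carrier 4 (may be absent), all alike, 0.08 kg: blue rack 36 (x) by 44 (y) by 55 mm tall holding glass plates; above it a blue bail with a crossbar along y, 89 to 95 mm above the foot; on that an upright yellow grip 12 (x) by 10 (y) mm reaching 135 mm. Point: on its axis, 67.5 mm above its foot; middle of the yellow grip 51 mm higher. Starts on the peg 241 mm from the hinge, foot 101 mm up
- peg_1 (a point): top of the peg nearest the hinge where a crossbar rests, 32 mm off the door's inner face, 190 mm above the bench; axes as door_hinge. 4 pegs in a row, 70, 127, 184, 241 mm from the hinge, 14 mm wide, 6 thick, level along door x, tip upturned 9 mm at 38 to 43 mm off the face. Carriers swing with the door. To unhook: straight up 13 to 24 mm (not more), then at least 35 mm along door x
There are look-alikes about, which are no part of the job. Leave any turquoise look-alike of the part that bears jar_2_center alone. Of the things shaped like the tray, the white one is meant.

How it is judged:
By the outcome, as a careful person would: the job done as asked, in the order asked, and still so for the second after the job is handed in, with the robot touching nothing.
Of carrier_1, carrier_2, carrier_3, carrier_4 only 2 to 4 are there at a start; the rules pass over those that are not, and their reading is None.
At some moment in a run one of jar_1, jar_2 may be knocked a few centimetres aside while the robot is not near it.
It also fails if it takes over 210 s, if anything falls off the work surface, if the arm or the gripper's body presses on something with over 40 N, if the wrist force passes 120 N, or if a joint passes its speed limit or range.

## Working session

There is one attempt and no reset: what is moved stays moved. The work goes in short steps, Python scripts to look and compute and a tool call to move; the robot and the scene stay as the last step left them, time stands still between calls to the robot, and variables do not carry over. Pictures are saved under pics/ and viewed, and the job is handed in when it is done.

Besides the shell and the picture viewer there is one more tool, called after "Call:" as name(argument=value, ...), one argument or row to a line, values as JSON. carry_out: Moves the arm, as the interface text tells. Its arguments: {"type":"object","properties":{"targets":{"type":"array"},"squeeze":{"type":"number"}},"required":["targets"]}

```bash
mkdir -p pics; python3 - <<'E'
from rig import env,get_image
import cv2
s=env.observe();print({k:s[k] for k in('time_s','position','tool_rot','grip_width','ft_force')},env.tip_reach)
for n in("scene","top"):
    d=get_image(n);cv2.imwrite(f"pics/{n}0.png",d["img"][:,:,::-1]);print(n,d["fx"],d["cx"],d["cy"],d["rvec"],d["tvec"])
E
```

```text
{'time_s': 0.0, 'position': array([ 0.18793836, -0.51661251,  0.25270562]), 'tool_rot': array([[-9.39787021e-01, -2.16503754e-04,  3.41760601e-01],
       [-3.41760548e-01,  1.43916767e-03, -9.39785963e-01],
       [-2.88383618e-04, -9.99998941e-01, -1.42650354e-03]]), 'grip_width': 0.08511201429172226, 'ft_force': array([-0.42123792,  0.68338806,  0.43854907])} 0.022
scene 500.55687065777005 312.5504687205552 196.06419258763478 [ 0.85238475 -2.2824594   1.34998751] [0.38012487 0.33225681 1.3654621 ]
top 409.01327036725183 318.0936424126694 203.91603614986107 [ 2.11386634 -2.17011779  0.10834753] [-0.04164815  0.57517258  1.26321775]
```

View pics/scene0.png

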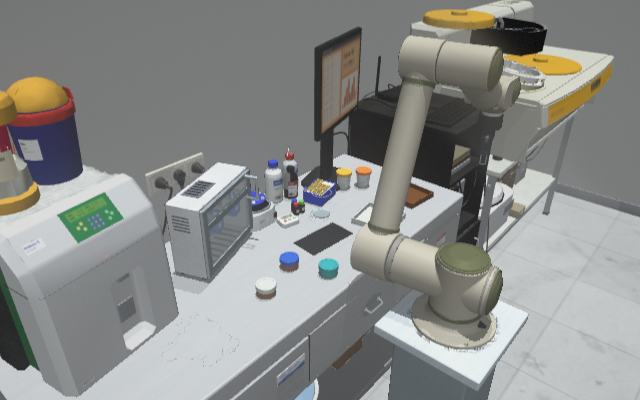

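View pics/top0.png

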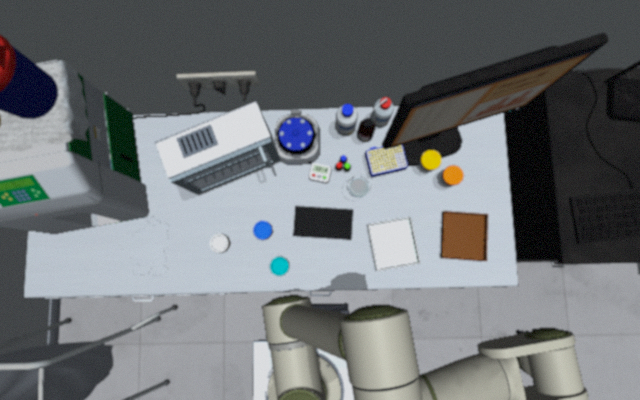

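The top view shows the white jar at about (219,242), the blue jar at (263,230), and the turquoise look-alike at (280,266). The mat is at (323,222), the white tray at (392,243) with a brown look-alike at (464,236), and the beaker at (357,187). The cabinet is at (215,145) with its handle near (262,170). Next I'll measure these.

```bash
cat > h.py <<'E'
from rig import env,get_image
import cv2,numpy as np
def cam(n):
    d=get_image(n);d["K"]=np.array([[d["fx"],0,d["cx"]],[0,d["fy"],d["cy"]],[0,0,1.]])
    d["R"]=cv2.Rodrigues(np.array(d["rvec"],float))[0];d["t"]=np.array(d["tvec"],float).ravel()
    d["bgr"]=np.ascontiguousarray(d["img"][:,:,::-1]);d["hsv"]=cv2.cvtColor(d["bgr"],cv2.COLOR_BGR2HSV);return d
def ray(d,u,v):
    C=-d["R"].T@d["t"];r=d["R"].T@np.linalg.inv(d["K"])@np.array([u,v,1.]);return C,r/np.linalg.norm(r)
def onz(d,u,v,z):
    C,r=ray(d,u,v);return C+r*(z-C[2])/r[2]
def proj(d,P):
    p=d["K"]@(d["R"]@np.asarray(P,float)+d["t"]);return p[:2]/p[2]
def tri(d1,p1,d2,p2):
    C1,r1=ray(d1,*p1);C2,r2=ray(d2,*p2)
    s=np.linalg.lstsq(np.c_[r1,-r2],C2-C1,rcond=None)[0]
    a=C1+s[0]*r1;b=C2+s[1]*r2;return (a+b)/2,np.linalg.norm(a-b)
def blobs(d,lo,hi,amin=20):
    m=cv2.inRange(d["hsv"],np.array(lo),np.array(hi));n,l,st,c=cv2.connectedComponentsWithStats(m)
    return m,[(st[i,4],c[i],st[i,:4],(l==i).astype(np.uint8)) for i in range(1,n) if st[i,4]>=amin]
def crop(d,u0,v0,u1,v1,k,f):
    c=cv2.resize(d["bgr"][v0:v1,u0:u1],None,fx=k,fy=k,interpolation=cv2.INTER_CUBIC);cv2.imwrite(f,c)
E
python3 - <<'E'
from h import *
T=cam("top");S=cam("scene")
crop(T,140,90,340,290,3,"pics/t1.png");crop(T,280,170,480,290,4,"pics/t2.png");crop(S,160,140,440,310,2.8,"pics/s1.png")
for nm,lo,hi in(("blue",(105,150,120),(125,255,255)),("turq",(80,120,100),(100,255,255)),("white",(0,0,215),(180,40,255)),("dark",(0,0,0),(180,255,50))):
    for n,d in(("T",T),("S",S)):
        for a,c,b,_ in blobs(d,lo,hi,40)[1]: print(nm,n,a,c.round(1),b,onz(d,*c,.036).round(3))
E
```

```text
blue T 104 [347.3 109.2] [343 104  10  12] [ 0.883 -0.16   0.036]
blue T 723 [295.4 133.5] [279 118  34  32] [0.807 0.011 0.036]
blue T 243 [262.4 229.8] [254 222  18  17] [0.496 0.122 0.036]
blue S 157 [288.8 257.3] [280 252  19  11] [0.493 0.124 0.036]
turq T 45 [ 25.2 197. ] [ 21 192  11  10] [0.624 0.896 0.036]
turq T 273 [279.1 265.7] [270 257  19  19] [0.383 0.07  0.036]
turq S 179 [328.  264.3] [319 259  19  12] [0.379 0.072 0.036]
white T 2856 [216.9 139.2] [157 104 112  73] [0.796 0.269 0.036]
white T 1640 [392.6 243.5] [370 220  46  49] [ 0.443 -0.286  0.036]
white T 175 [218.1 242.8] [209 235  18  16] [0.459 0.262 0.036]
white T 760 [261.  369.2] [254 343  17  57] [0.074 0.129 0.036]
white T 312 [342.4 375.6] [320 351  33  49] [ 0.051 -0.117  0.036]
white S 92 [567.6  88.3] [557  82  22  13] [ 0.409 -2.317  0.036]
white S 1217 [207.5 185.9] [166 163  79  48] [ 1.06  -0.013  0.036]
white S 61 [273.2 171.8] [266 169  15   6] [ 0.955 -0.272  0.036]
white S 109 [ 88.8 176.9] [ 80 171  18  14] [1.485 0.253 0.036]
white S 1470 [ 59.4 206.2] [  0 174 130  64] [1.34  0.442 0.036]

[... 1755 characters left out ...]
] [279 133  36  21] [0.758 0.002 0.036]
dark T 1511 [322.7 222.4] [295 208  57  31] [ 0.515 -0.07   0.036]
dark T 281 [359.9 311.1] [329 306  73  14] [ 0.239 -0.177  0.036]
dark T 262 [531.  334.8] [509 329  48  17] [ 0.159 -0.688  0.036]
dark S 1455 [518.5  37.1] [484  18  63  37] [ 1.239 -3.672  0.036]
dark S 2986 [353.3 120. ] [315  28  79 138] [ 1.074 -0.984  0.036]
dark S 265 [385.2  90.9] [375  57  24  46] [ 1.234 -1.523  0.036]
dark S 65 [437.8 123.3] [426 120  28   8] [ 0.717 -1.232  0.036]
dark S 2935 [447.7 168.2] [412 126  74 111] [ 0.425 -0.779  0.036]
dark S 218 [470.7 234.9] [458 221  22  24] [ 0.124 -0.364  0.036]
dark S 1187 [ 10.3 338.4] [  0 288  29  82] [0.781 0.829 0.036]
```

View pics/t1.png

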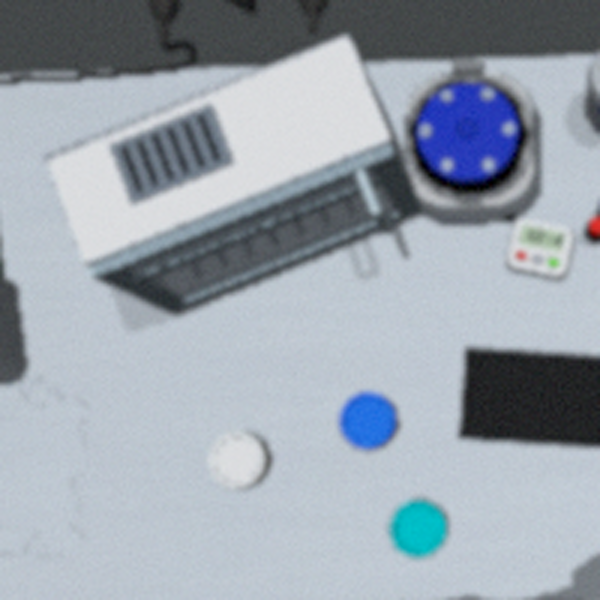

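View pics/s1.png

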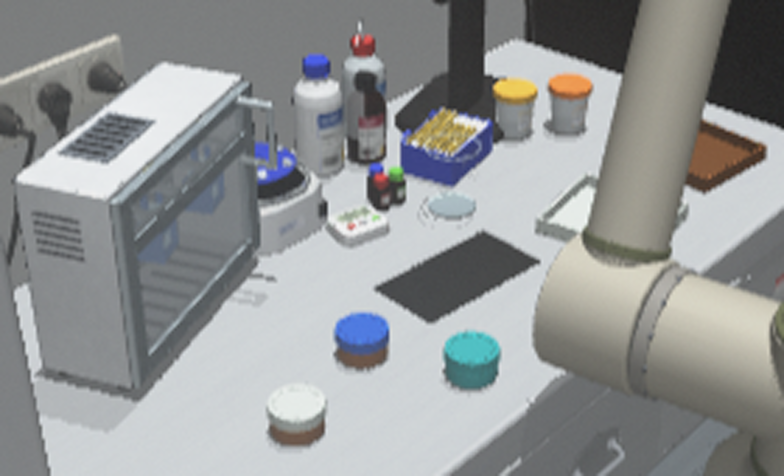

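View pics/t2.png

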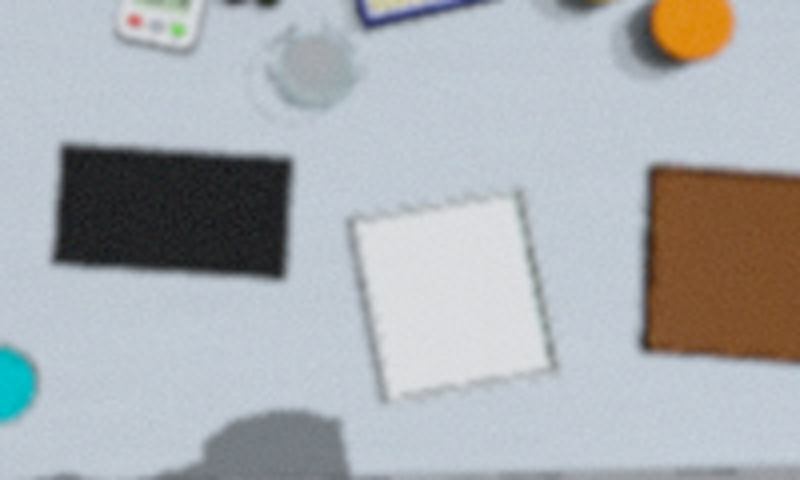

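```bash
python3 - <<'E'
from h import *
T=cam("top")
def rect(lo,hi,cen,z,d=T,trim=None):
    for a,c,b,m in blobs(d,lo,hi,100)[1]:
        if np.hypot(*(c-cen))<10:
            ct=max(cv2.findContours(m,0,2)[0],key=cv2.contourArea)[:,0]
            W=np.array([onz(d,*p,z)[:2] for p in ct],np.float32)*1000
            r=cv2.minAreaRect(W);print(cen,r,cv2.boxPoints(r).round(0).tolist())
rect((0,0,0),(180,255,60),(323,222),.002)
rect((0,0,205),(180,40,255),(392,243),.022)
rect((0,0,205),(180,40,255),(392,243),.004)
rect((0,0,205),(180,40,255),(216,139),.25)
# jar lids sub-pixel
for lo,hi,cen in(((105,150,100),(125,255,255),(263,230)),((0,0,200),(180,40,255),(219,242))):
    for a,c,b,m in blobs(T,lo,hi,100)[1]:
        if np.hypot(*(c-cen))<8: print(a,c,onz(T,*c,.036))
E
```

```text
(323, 222) ((517.55859375, -69.22526550292969), (180.35345458984375, 90.59442138671875), 84.79710388183594) [[464.0, -155.0], [554.0, -163.0], [571.0, 16.0], [481.0, 25.0]]
(392, 243) ((443.2166748046875, -288.1157531738281), (140.71226501464844, 126.1693344116211), 8.989886283874512) [[364.0, -237.0], [384.0, -361.0], [523.0, -339.0], [503.0, -215.0]]
(392, 243) ((443.71673583984375, -290.8526306152344), (142.65675354003906, 127.91283416748047), 8.989886283874512) [[363.0, -239.0], [383.0, -365.0], [524.0, -343.0], [504.0, -217.0]]
243 [262.44032922 229.82716049] [0.49622198 0.12141292 0.036     ]
```

```bash
python3 - <<'E'
from h import *
T=cam("top");S=cam("scene")
for p in((50,155),(347,36),(393,150),(93,265)):
    print(p,onz(T,140+p[0]/3,90+p[1]/3,.25).round(3))
for p in((18,178),(165,62),(245,84),(118,193)): print('S',p,onz(S,160+p[0]/2.8,140+p[1]/2.8,.25).round(3))
for p in((256.4,176.8),(257.3,199)): print(onz(S,*p,.236).round(3),onz(S,*p,.16).round(3))
for p in((379,210),): print(onz(T,140+p[0]/3,90+p[1]/3,.236).round(3))
crop(T,150,95,290,200,5.5,"pics/t3.png");crop(S,160,150,280,290,4.2,"pics/s3.png")
E
```

```text
(50, 155) [0.73  0.375 0.25 ]
(347, 36) [0.834 0.103 0.25 ]
(393, 150) [0.725 0.061 0.25 ]
(93, 265) [0.627 0.333 0.25 ]
S (18, 178) [0.722 0.376 0.25 ]
S (165, 62) [0.826 0.1   0.25 ]
S (245, 84) [0.711 0.079 0.25 ]
S (118, 193) [0.622 0.329 0.25 ]
[0.675 0.074 0.236] [ 0.788 -0.028  0.16 ]
[0.567 0.173 0.236] [0.669 0.081 0.16 ]
[0.673 0.077 0.236]
```

View pics/t3.png

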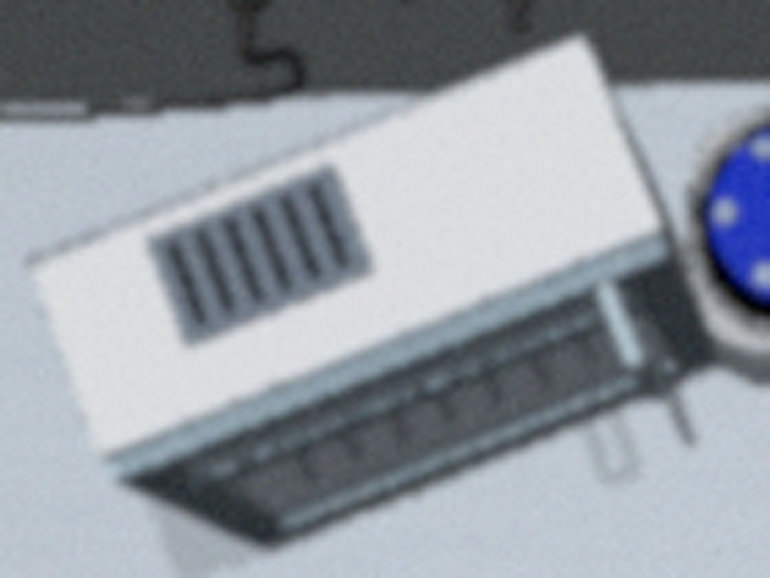

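View pics/s3.png

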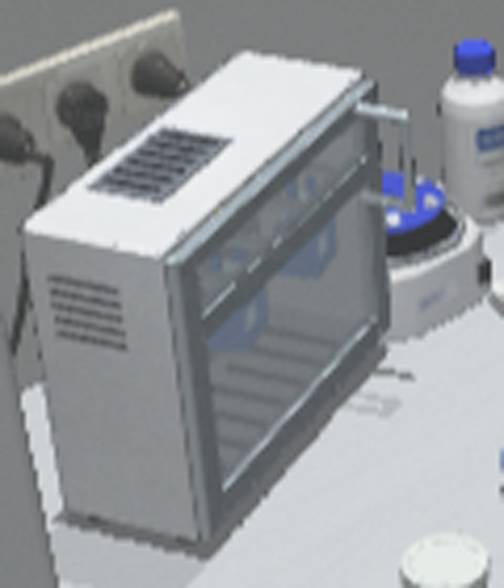

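The cabinet yaw is about 20.4°. The handle triangulates to (0.674, 0.075) in both views, and the hinge comes out near (0.633, 0.335). The mat centre is (0.518, -0.069) with yaw -5°, and the tray centre is (0.443, -0.289) with yaw 9°. Choices for the first reach:
- **Jar 2:** blue lid at top (262,230). I rejected the turquoise one at (280,266), the blue centrifuge at (295,133) and the blue bottle cap at (347,109). Crop t1 shows royal blue over amber.
- **Jar 1:** white lid at top (219,242).

I'll start with jar 2.

Call:
carry_out(
  targets=[
    [[0, 154, 319, -20, 0, 0, 32], [0, 154, 319, -20, 0, 0, 32], [0, 154, 319, -20, 0, 0, 32], [0, 154, 319, -20, 0, 0, 32], [0, 154, 319, -20, 0, 0, 32], [0, 154, 319, -20, 0, 0, 32], [0, 154, 319, -20, 0, 0, 32], [0, 154, 319, -20, 0, 0, 32], [0, 154, 319, -20, 0, 0, 32], [0, 308, 638, -53, 0, 0, 65], [0, 308, 638, -53, 0, 0, 65], [0, 308, 638, -53, 0, 0, 65], [0, 308, 638, -53, 0, 0, 65], [0, 308, 638, -53, 0, 0, 65], [0, 308, 638, -53, 0, 0, 65], [0, 308, 638, -53, 0, 0, 65], [0, 308, 638, -53, 0, 0, 65], [0, 308, 638, -53, 0, 0, 65], [0, 308, 638, -53, 0, 0, 65], [0, 308, 638, -53, 0, 0, 65]],
  ],
  squeeze=35,
)

```text
time_s: 2.02
position: [0.4959, 0.122, 0.1999]
tool_rot: [[-0.085, -0.001, 0.996], [-0.996, -0.0, -0.085], [0.0, -1.0, -0.001]]
ft_force: [0.1, -0.7, 0.1]
grip_width: 0.0854
```

Call:
carry_out(
  targets=[
    [[0, 0, 0, -40, 0, 0, 0], [0, 0, 0, -80, 0, 0, 0], [0, 0, 0, -110, 0, 0, 0], [0, 0, 0, -135, 0, 0, 0], [0, 0, 0, -155, 0, 0, 0], [0, 0, 0, -165, 0, 0, 0], [0, 0, 0, -172, 0, 0, 0], [0, 0, 0, -172, 0, 0, 0], [0.6, 0, 0, -172, 0, 0, 0], [0.6, 0, 0, -172, 0, 0, 0], [0.6, 0, 0, -172, 0, 0, 0], [0.6, 0, 0, -172, 0, 0, 0], [0.6, 0, 0, -172, 0, 0, 0], [0.6, 0, 0, -172, 0, 0, 0], [0.6, 0, 0, -172, 0, 0, 0], [0.6, 0, 0, -172, 0, 0, 0]],
  ],
)

```text
time_s: 3.35
position: [0.4967, 0.1211, 0.0298]
tool_rot: [[-0.087, 0.003, 0.996], [-0.996, -0.0, -0.087], [-0.0, -1.0, 0.003]]
ft_force: [-0.9, -0.5, 6.1]
grip_width: 0.059
```

Call:
carry_out(
  targets=[
    [[0.6, 0, 0, 20, 0, 0, 0], [0.6, 0, 0, 50, 0, 0, 0], [0.6, 0, 0, 80, 0, 0, 0], [0.6, 2, -25, 90, 0, 0, 0], [0.6, 5, -60, 90, 0, 0, 0], [0.6, 8, -95, 90, 0, 0, 0], [0.6, 11, -130, 90, 0, 0, 0], [0.6, 13, -165, 90, 0, 0, 0], [0.6, 16, -200, 90, 0, 0, 0], [0.6, 18, -225, 90, 0, 0, 0], [0.6, 18, -232, 80, 0, 0, 0], [0.6, 18, -232, 55, 0, 0, 0], [0.6, 18, -232, 30, 0, 0, 0], [0.6, 18, -232, 15, 0, 0, 0], [0.6, 18, -232, 8, 0, 0, 0], [0.6, 18, -232, 4, 0, 0, 0], [0.6, 18, -232, 4, 0, 0, 0]],
  ],
)

```text
time_s: 4.77
position: [0.514, -0.1105, 0.0326]
tool_rot: [[-0.087, 0.0, 0.996], [-0.996, 0.0, -0.087], [-0.0, -1.0, 0.0]]
ft_force: [0.5, 0.4, -0.8]
grip_width: 0.0588
```

```bash
python3 - <<'E'
from h import *
S=cam("scene");crop(S,230,190,430,310,4,"pics/s4.png")
E
```

```text
(no output)
```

View pics/s4.png

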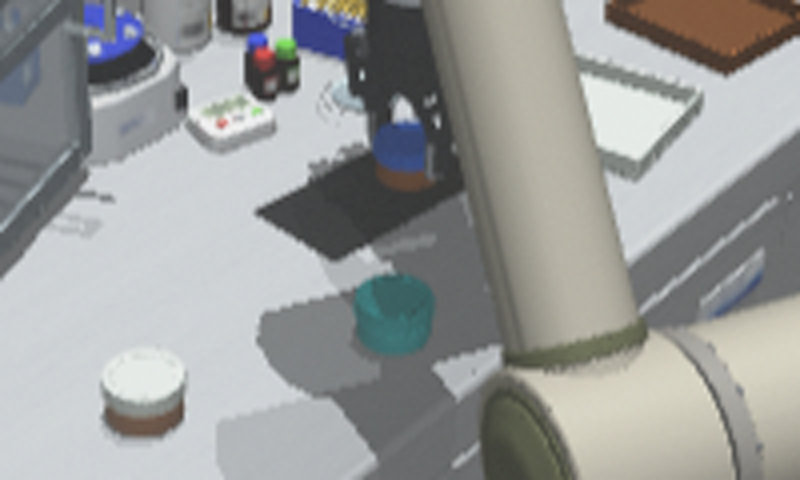

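The blue jar hangs just above the mat at (400,160) in the crop. I'll lower the last 2 mm, release it and lift.

Call:
carry_out(
  targets=[
    [[0.6, 0, 0, -2, 0, 0, 0], [0.6, 0, 0, -2, 0, 0, 0], [0, 0, 0, -2, 0, 0, 0], [0, 0, 0, -2, 0, 0, 0], [0, 0, 0, -2, 0, 0, 0], [0, 0, 0, -2, 0, 0, 0], [0, 0, 0, -2, 0, 0, 0], [0, 0, 0, 10, 0, 0, 0], [0, 0, 0, 40, 0, 0, 0], [0, 0, 0, 80, 0, 0, 0], [0, 0, 0, 120, 0, 0, 0], [0, 0, 30, 140, 0, 0, 0]],
  ],
)

```text
time_s: 5.82
position: [0.5156, -0.0842, 0.1767]
tool_rot: [[-0.091, 0.006, 0.996], [-0.996, -0.004, -0.091], [0.003, -1.0, 0.007]]
ft_force: [0.6, -0.3, 0.7]
grip_width: 0.0853
```

```bash
python3 - <<'E'
from h import *
T=cam("top");S=cam("scene")
crop(T,200,190,340,290,5,"pics/t5.png");crop(S,220,190,420,310,4,"pics/s5.png")
for a,c,b,_ in blobs(T,(105,150,90),(125,255,255),40)[1]: print('blue',a,c,onz(T,*c,.037).round(3))
for a,c,b,_ in blobs(S,(105,150,90),(125,255,255),40)[1]: print('blueS',a,c,onz(S,*c,.037).round(3))
for a,c,b,_ in blobs(T,(0,0,200),(180,40,255),40)[1]:
  if 200<c[0]<240 and c[1]>215:print('white',a,c,b,onz(T,*c,.036).round(3))
E
```

```text
blue 105 [347.27619048 109.21904762] [ 0.883 -0.16   0.037]
blue 751 [295.45672437 133.77762983] [0.806 0.011 0.037]
```

View pics/t5.png

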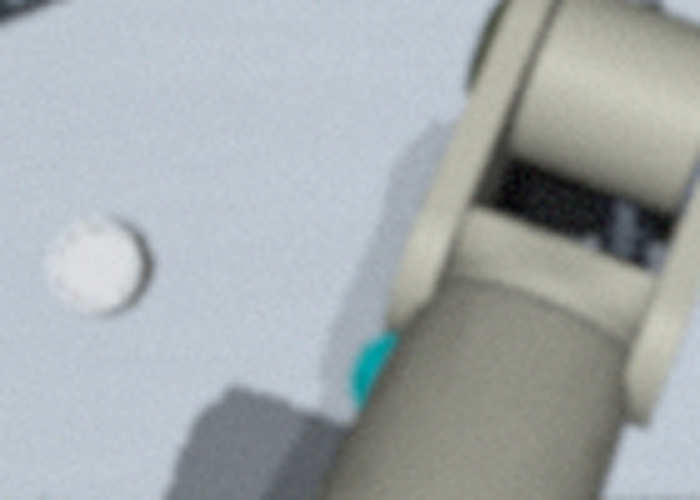

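View pics/s5.png

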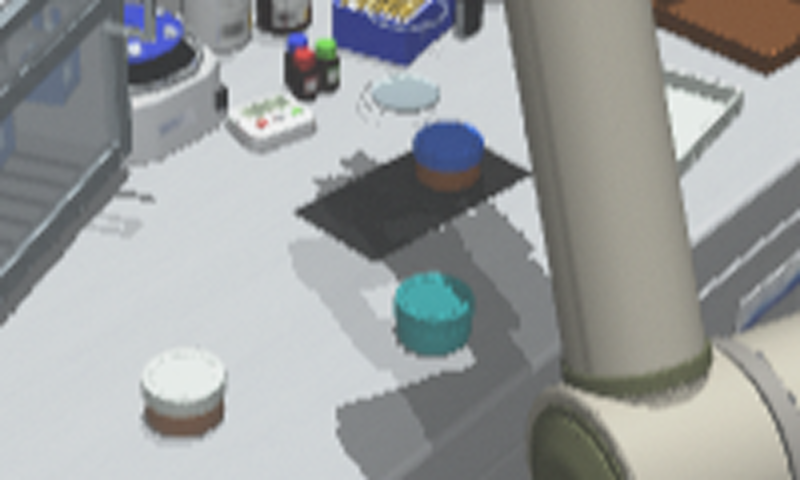

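The blue jar stands wholly on the mat at (448,160) in the scene crop. The white jar is at (98,265) in the top crop, which is world (0.458, 0.258).

Call:
carry_out(
  targets=[
    [[0, -6, 35, 0, 0, 0, 0], [0, -12, 74, 0, 0, 0, 0], [0, -18, 113, 0, 0, 0, 0], [0, -25, 152, 0, 0, 0, 0], [0, -32, 191, 0, 0, 0, 0], [0, -38, 230, 0, 0, 0, 0], [0, -45, 269, 0, 0, 0, 0], [0, -51, 305, 0, 0, 0, 0], [0, -56, 339, 0, 0, 0, 0], [0, -56, 339, -40, 0, 0, 0], [0, -56, 339, -80, 0, 0, 0], [0, -56, 339, -110, 0, 0, 0], [0, -56, 339, -128, 0, 0, 0], [0, -56, 339, -138, 0, 0, 0], [0, -56, 339, -140, 0, 0, 0], [0, -56, 339, -140, 0, 0, 0], [0, -56, 339, -140, 0, 0, 0]],
  ],
)

```text
time_s: 7.33
position: [0.4586, 0.2582, 0.0332]
tool_rot: [[-0.088, 0.002, 0.996], [-0.996, 0.0, -0.088], [-0.001, -1.0, 0.002]]
ft_force: [1.2, -0.2, 0.5]
grip_width: 0.0851
```

Call:
carry_out(
  targets=[
    [[0.6, 0, 0, 0, 0, 0, 0], [0.6, 0, 0, 0, 0, 0, 0], [0.6, 0, 0, 0, 0, 0, 0], [0.6, 0, 0, 0, 0, 0, 0], [0.6, 0, 0, 0, 0, 0, 0], [0.6, 0, 0, 0, 0, 0, 0], [0.6, 0, 0, 0, 0, 0, 0], [0.6, 0, 0, 0, 0, 0, 0], [0.6, 0, 0, 15, 0, 0, 0], [0.6, 0, 0, 40, 0, 0, 0], [0.6, 0, 0, 70, 0, 0, 0], [0.6, 0, 0, 80, 0, 0, 0], [0.6, 0, 0, 80, 0, 0, 0]],
  ],
)

```text
time_s: 8.42
position: [0.4591, 0.2585, 0.1153]
tool_rot: [[-0.087, 0.006, 0.996], [-0.996, 0.002, -0.087], [-0.002, -1.0, 0.006]]
ft_force: [0.5, -0.4, -0.7]
grip_width: 0.0591
```

```bash
python3 - <<'E'
from h import *
T=cam("top");S=cam("scene")
crop(T,180,170,360,290,4,"pics/t6.png");crop(S,220,190,420,310,4,"pics/s6.png")
E
```

```text
(no output)
```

View pics/s6.png

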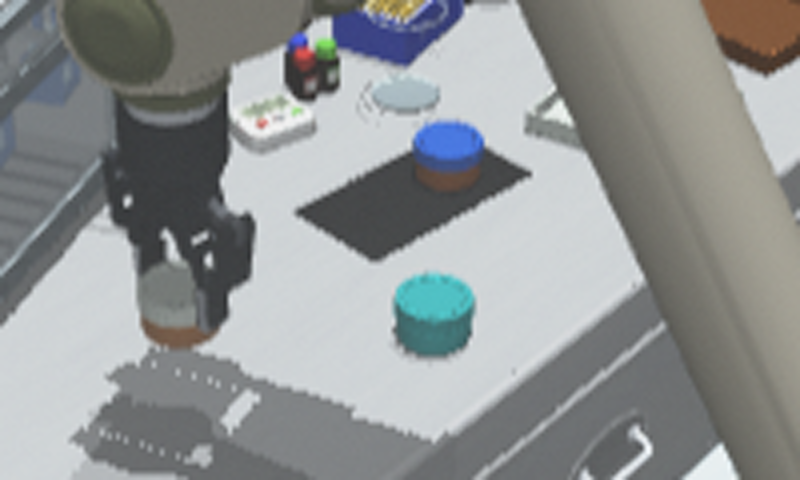

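View pics/t6.png

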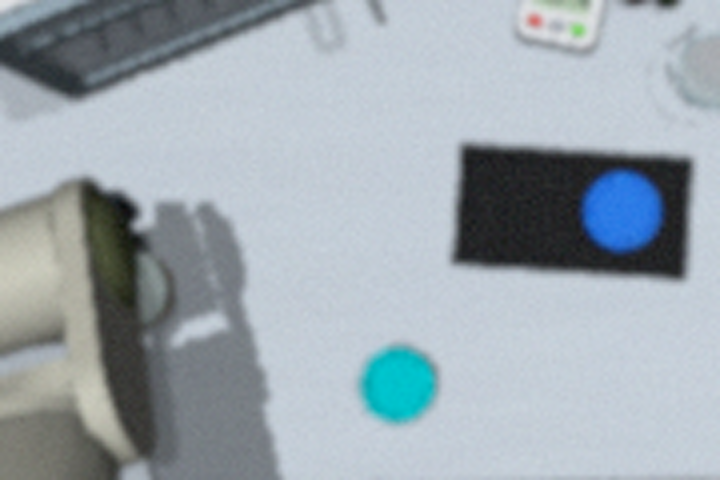

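The white jar is gripped, and the mat at (575,215) in the crop has its left half free. I'll place the jar there.

Call:
carry_out(
  targets=[
    [[0.6, 7, -32, 0, 0, 0, 0], [0.6, 15, -68, 0, 0, 0, 0], [0.6, 23, -104, 0, 0, 0, 0], [0.6, 31, -140, 0, 0, 0, 0], [0.6, 39, -176, 0, 0, 0, 0], [0.6, 47, -212, 0, 0, 0, 0], [0.6, 55, -248, 0, 0, 0, 0], [0.6, 60, -272, 0, 0, 0, 0], [0.6, 63, -284, -10, 0, 0, 0], [0.6, 63, -285, -35, 0, 0, 0], [0.6, 63, -285, -58, 0, 0, 0], [0.6, 63, -285, -72, 0, 0, 0], [0.6, 63, -285, -78, 0, 0, 0], [0.6, 63, -285, -80, 0, 0, 0], [0.6, 63, -285, -80, 0, 0, 0], [0.6, 63, -285, -80, 0, 0, 0]],
  ],
)

```text
time_s: 9.85
position: [0.5192, -0.0262, 0.0324]
tool_rot: [[-0.086, -0.004, 0.996], [-0.996, 0.0, -0.086], [0.0, -1.0, -0.004]]
ft_force: [-9.9, -1.5, 19.0]
grip_width: 0.0588
```

```bash
python3 - <<'E'
from h import *
S=cam("scene");crop(S,220,190,420,310,4,"pics/s7.png")
E
```

```text
(no output)
```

View pics/s7.png

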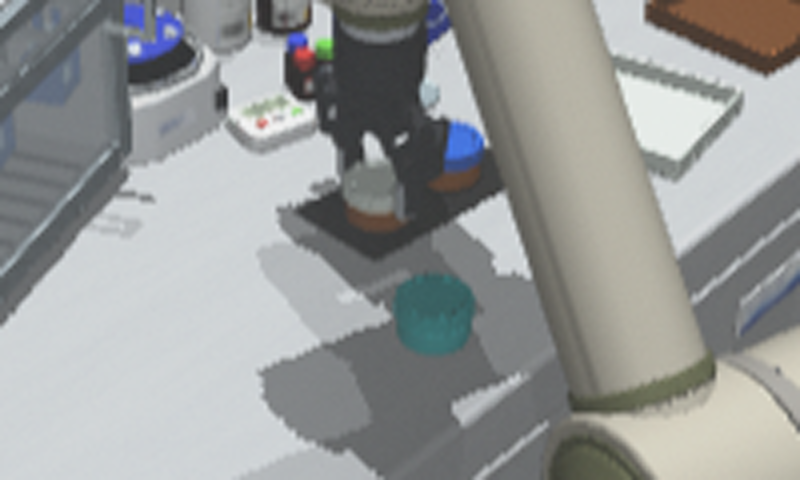

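The white jar is on the mat at (375,195) in the crop and is pressed with 19 N. I'll ease up, release and retreat.

Call:
carry_out(
  targets=[
    [[0.6, 0, 0, 2, 0, 0, 0], [0.6, 0, 0, 2, 0, 0, 0], [0, 0, 0, 2, 0, 0, 0], [0, 0, 0, 2, 0, 0, 0], [0, 0, 0, 2, 0, 0, 0], [0, 0, 0, 2, 0, 0, 0], [0, 0, 0, 2, 0, 0, 0], [0, 0, 0, 20, 0, 0, 0], [0, 0, 0, 55, 0, 0, 0], [0, 0, 0, 95, 0, 0, 0], [0, 0, 0, 135, 0, 0, 0], [0, 0, 0, 175, 0, 0, 7], [0, -10, 10, 215, 0, 0, 14], [0, -20, 40, 255, 0, 0, 21], [0, -40, 80, 270, 0, 0, 28], [0, -60, 120, 275, 0, 0, 35], [0, -70, 160, 275, 0, 0, 42], [0, -70, 190, 275, 0, 0, 49], [0, -70, 190, 275, 0, 0, 56], [0, -70, 190, 275, 0, 0, 63]],
  ],
)

```text
time_s: 11.57
position: [0.4501, 0.1655, 0.3075]
tool_rot: [[0.853, 0.0, 0.521], [-0.521, 0.0, 0.853], [0.0, -1.0, 0.0]]
ft_force: [0.3, -0.6, -1.1]
grip_width: 0.0852
```

```bash
python3 - <<'E'
from h import *
T=cam("top");S=cam("scene")
s=env.observe();print(s['time_s'],s['q'].round(1),s['position'].round(4))
crop(T,180,120,360,290,4,"pics/t8.png");crop(S,220,150,420,310,4,"pics/s8.png")
for a,c,b,_ in blobs(T,(0,0,0),(180,255,60),500)[1]:print(a,c,b)
E
```

```text
11.6667 [  5.8  12.6  78.9  -0.   88.6 -52.4] [0.4507 0.1637 0.3073]
28050 [564.42081996 153.86278075] [383  32 257 232]
2474 [27.17582862 88.99151172] [ 0 45 57 73]
1801 [121.92059967 139.25152693] [105  95  35  87]
1159 [432.69111303 144.16307161] [402 126  59  39]
769 [324.04941482 223.23537061] [294 207  58  32]
593 [232.05227656 257.43001686] [222 213  27  92]
1811 [309.7807841  322.42517946] [280 305  61  34]
500 [300.586 379.044] [282 370  44  22]
```

View pics/s8.png

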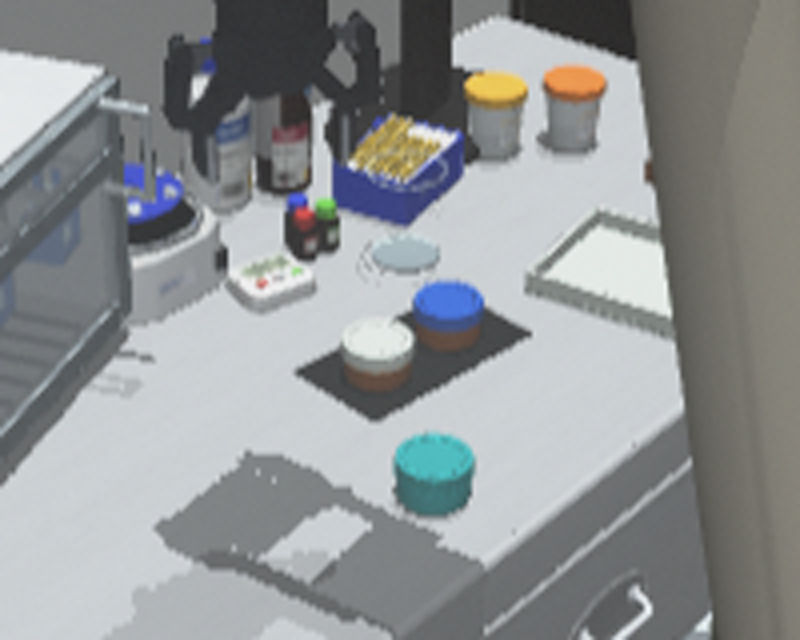

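View pics/t8.png

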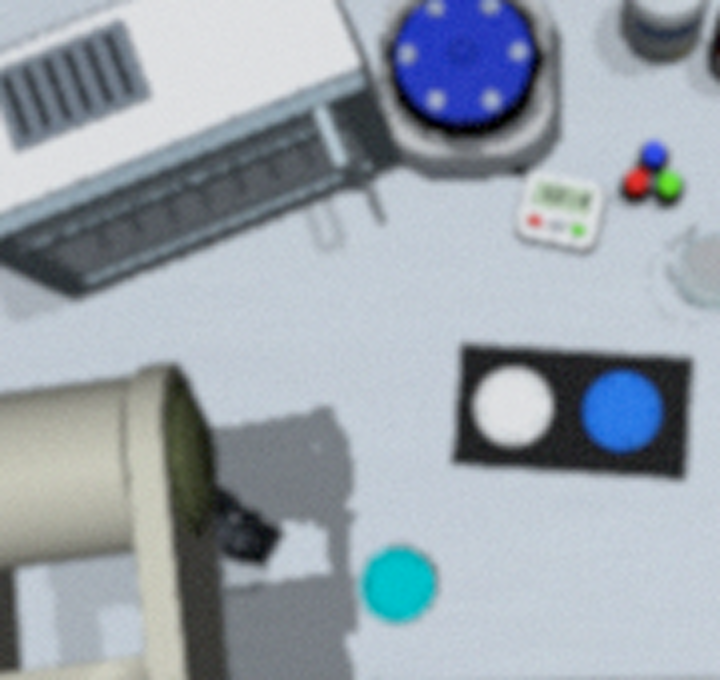

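Both jars stand wholly on the mat, white at (513,405) and blue at (622,410) in the top crop. The door is next.

```bash
python3 - <<'E'
from h import *
T=cam("top");S=cam("scene")
a=onz(T,265.3,160,.236);b=onz(S,257.6,177.2,.236);print(a,b)
s=env.observe();p=s['position'];print(p, np.degrees(np.arctan2(s['tool_rot'][1,2],s['tool_rot'][0,2])))
h=(a+b)/2;h[2]=.217;print(h,(h-p)*1000)
cy=np.radians(20.4);x=np.array([np.cos(cy),np.sin(cy)]);y=np.array([-x[1],x[0]])
H=h[:2]+.052*x+.258*y;print("H",H)
for d in range(0,101,5):
    t=cy-np.radians(d);x=np.array([np.cos(t),np.sin(t)]);y=np.array([-x[1],x[0]])
    print(d,((H-.052*x-.258*y-h[:2])*1000).round(0))
E
```

```text
[0.67303722 0.07941835 0.236     ] [0.66978245 0.07395304 0.236     ]
[0.45095356 0.16293467 0.30722673] 57.738148466794094
[0.67140983 0.0766857  0.217     ] [220.45627131 -86.2489691  -90.2267254 ]
H [0.63021691 0.3366302 ]
0 [0. 0.]
5 [-23.  -3.]
10 [-46.  -3.]
15 [-69.  -2.]
20 [-91.   2.]
25 [-114.    7.]
30 [-135.   14.]
35 [-157.   23.]
40 [-177.   34.]
45 [-196.   47.]
50 [-214.   61.]
55 [-230.   77.]
60 [-246.   94.]
65 [-259.  113.]
70 [-271.  132.]
75 [-282.  153.]
80 [-290.  174.]
85 [-297.  196.]
90 [-301.  219.]
95 [-304.  242.]
100 [-304.  265.]
```

Call:
carry_out(
  targets=[
    [[0.4, 30, -12, 3, 0, 0, 7], [0.4, 60, -24, 3, 0, 0, 14], [0.4, 90, -36, 3, 0, 0, 21], [0.4, 120, -48, 3, 0, 0, 28], [0.4, 150, -60, 3, 0, 0, 35], [0.4, 180, -70, 3, 0, 0, 42], [0.4, 205, -80, 3, 0, 0, 48], [0.4, 220, -87, 3, 0, 0, 52.5], [0.4, 220, -87, 3, 0, 0, 52.5], [0.4, 220, -87, 3, 0, 0, 52.5], [0.4, 220, -87, 3, 0, 0, 52.5]],
  ],
)

```text
time_s: 12.68
position: [0.6705, 0.076, 0.3104]
tool_rot: [[0.938, -0.0, -0.347], [0.347, 0.0, 0.938], [-0.0, -1.0, 0.0]]
ft_force: [0.0, 0.2, -0.7]
grip_width: 0.0515
```

```bash
python3 - <<'E'
from h import *
T=cam("top");S=cam("scene")
crop(T,180,90,360,230,4,"pics/t9.png");crop(S,160,110,360,260,4,"pics/s9.png")
E
```

```text
(no output)
```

View pics/s9.png

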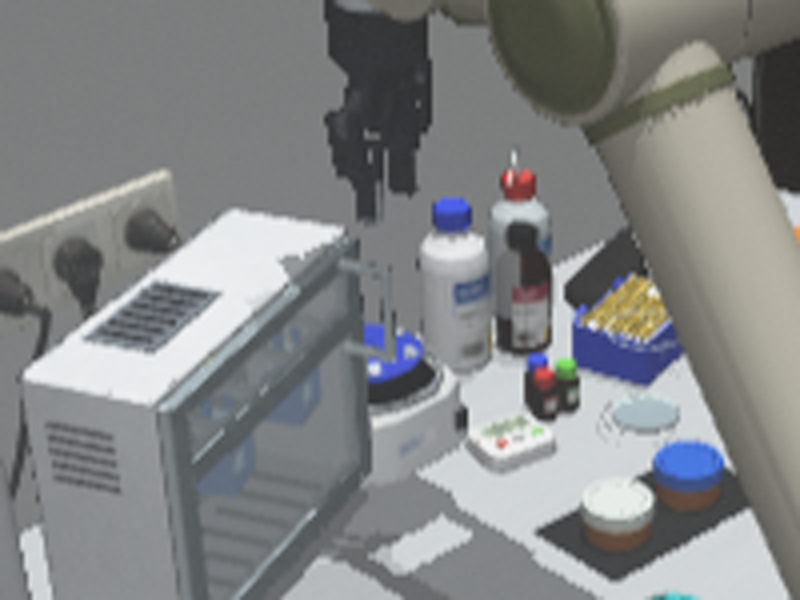

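View pics/t9.png

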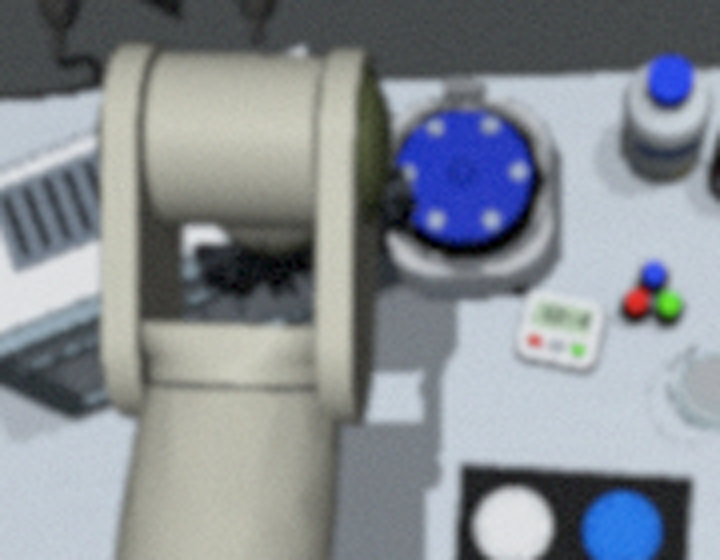

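Call:
carry_out(
  targets=[
    [[0.4, 0, 0, -25, 0, 0, 0], [0.4, 0, 0, -40, 0, 0, 0], [0.4, 0, 0, -52, 0, 0, 0], [0.4, 0, 0, -60, 0, 0, 0], [0.4, 0, 0, -68, 0, 0, 0], [0.4, 0, 0, -76, 0, 0, 0], [0.4, 0, 0, -84, 0, 0, 0], [0.4, 0, 0, -90, 0, 0, 0], [0.4, 0, 0, -93, 0, 0, 0], [0.4, 0, 0, -93, 0, 0, 0]],
  ],
)

```text
time_s: 13.62
position: [0.6708, 0.0761, 0.2166]
tool_rot: [[0.937, -0.001, -0.35], [0.35, 0.0, 0.937], [-0.001, -1.0, 0.0]]
ft_force: [0.4, 0.1, -0.1]
grip_width: 0.0508
```

```bash
python3 - <<'E'
from h import *
S=cam("scene")
crop(S,190,130,310,220,6,"pics/s10.png")
E
```

View pics/s10.png

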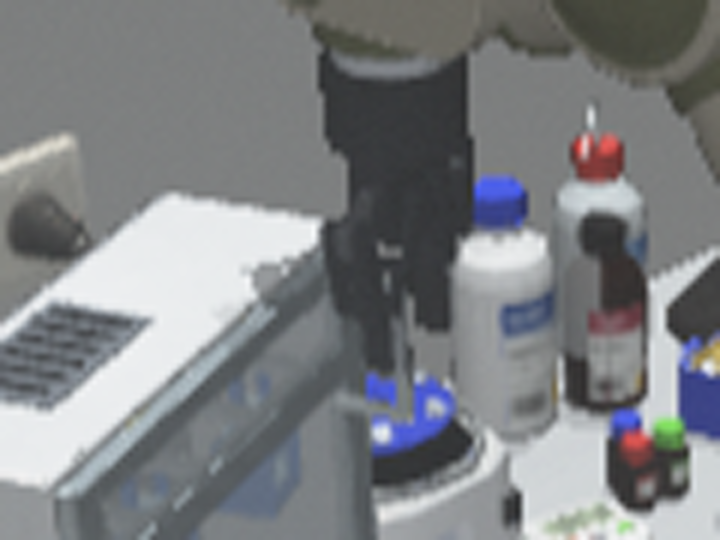

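The bar at (403,330) in the crop is straddled by the fingers. I'll close on it.

Call:
carry_out(
  targets=[
    [[0.95, 0, 0, 0, 0, 0, 0], [0.95, 0, 0, 0, 0, 0, 0], [0.95, 0, 0, 0, 0, 0, 0], [0.95, 0, 0, 0, 0, 0, 0], [0.95, 0, 0, 0, 0, 0, 0], [0.95, 0, 0, 0, 0, 0, 0], [0.95, 0, 0, 0, 0, 0, 0], [0.95, 0, 0, 0, 0, 0, 0]],
  ],
  squeeze=40,
)

```text
time_s: 14.33
position: [0.6706, 0.0775, 0.2178]
tool_rot: [[0.936, -0.0, -0.351], [0.351, 0.002, 0.936], [0.0, -1.0, 0.002]]
ft_force: [-2.1, 5.1, 2.1]
grip_width: 0.0088
```

Call:
carry_out(
  targets=[
    [[0.95, -11, -1, 0, 0, 0, -2.5], [0.95, -23, -2, 0, 0, 0, -5], [0.95, -34, -3, 0, 0, 0, -7.5], [0.95, -46, -3, 0, 0, 0, -10], [0.95, -58, -3, 0, 0, 0, -12.5], [0.95, -69, -2, 0, 0, 0, -15], [0.95, -80, 0, 0, 0, 0, -17.5], [0.95, -91, 2, 0, 0, 0, -20], [0.95, -103, 4, 0, 0, 0, -22.5], [0.95, -114, 7, 0, 0, 0, -25]],
  ],
)

```text
time_s: 15.17
position: [0.5568, 0.0848, 0.2178]
tool_rot: [[0.997, 0.002, 0.08], [-0.08, 0.003, 0.997], [0.002, -1.0, 0.003]]
ft_force: [3.6, 9.6, -0.1]
grip_width: 0.0089
```

```bash
python3 - <<'E'
from h import *
S=cam("scene");print(env.observe()['ft_force'],env.observe()['wrist_torque'],env.observe()['q'].round(0))
crop(S,160,110,360,260,4,"pics/s11.png")
E
```

```text
[ 0.43006894  8.74349043 -2.99449042] [ 0.9916894  -0.12650625 -0.02659827] [ -3.  25.  76.   0.  79. -89.]
```

View pics/s11.png

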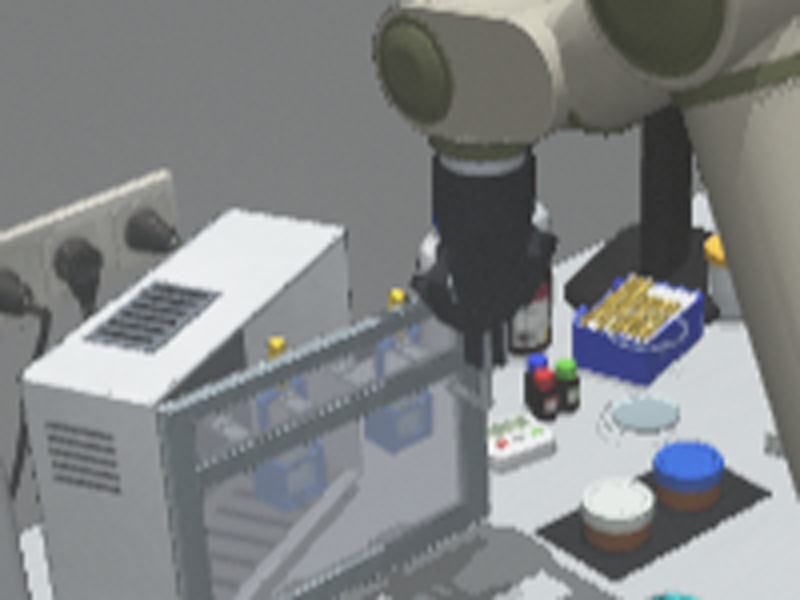

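The door opens well at 25°. Two carriers are visible through the pane, with yellow grips at (277,345) and (397,297) in the crop. I'll continue.

Call:
carry_out(
  targets=[
    [[0.95, -21, 9, 0, 0, 0, -5], [0.95, -43, 18, 0, 0, 0, -10], [0.95, -63, 29, 0, 0, 0, -15], [0.95, -82, 42, 0, 0, 0, -20], [0.95, -100, 56, 0, 0, 0, -25], [0.95, -116, 72, 0, 0, 0, -30], [0.95, -132, 89, 0, 0, 0, -35], [0.95, -145, 108, 0, 0, 0, -40], [0.95, -157, 127, 0, 0, 0, -45]],
  ],
)

```text
time_s: 15.97
position: [0.3992, 0.2107, 0.2178]
tool_rot: [[0.646, 0.001, 0.764], [-0.764, -0.0, 0.646], [0.001, -1.0, 0.001]]
ft_force: [7.4, 2.3, -4.1]
grip_width: 0.0091
```

```bash
python3 - <<'E'
from h import *
S=cam("scene");print(env.observe()['ft_force'],env.observe()['wrist_torque'],env.observe()['q'].round(0))
crop(S,160,110,360,260,4,"pics/s12.png")
E
```

```text
[-2.45332778  2.4803895  -1.00966349] [0.07050021 0.36882424 0.02544461] [ 13.  14.  93.   0.  73. -27.]
```

View pics/s12.png

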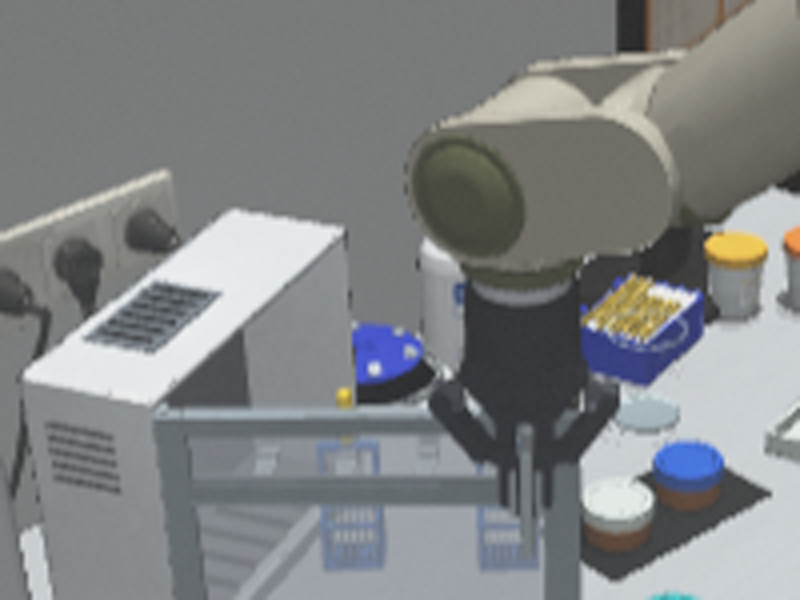

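The door is at 70°. Carriers hang on pegs 2 and 4, at (350,510) and (508,525) in the crop. Pegs 1 and 3, at (265,460) and (430,450), are empty. I'll continue to about 100°.

Call:
carry_out(
  targets=[
    [[0.95, -10, 21, 0, 0, 0, -5], [0.95, -18, 42, 0, 0, 0, -10], [0.95, -25, 64, 0, 0, 0, -15], [0.95, -29, 87, 0, 0, 0, -20], [0.95, -32, 110, 0, 0, 0, -25], [0.95, -32, 133, 0, 0, 0, -30], [0.95, -32, 133, 0, 0, 0, -30], [0.95, -32, 133, 0, 0, 0, -30]],
  ],
)

```text
time_s: 16.68
position: [0.3664, 0.3444, 0.2177]
tool_rot: [[0.184, -0.002, 0.983], [-0.983, 0.001, 0.184], [-0.001, -1.0, -0.002]]
ft_force: [-8.6, -0.0, 5.4]
grip_width: 0.009
```

```bash
python3 - <<'E'
from h import *
S=cam("scene");T=cam("top");s=env.observe();print(s['ft_force'],s['wrist_torque'],s['q'].round(0),s['position'])
crop(S,160,110,360,260,4,"pics/s13.png");crop(T,180,110,360,260,4,"pics/t13.png")
E
```

```text
[-9.23200217  1.20959483  4.88492627] [ 0.13336312  1.24264196 -0.03524091] [30. 19. 85.  0. 76. 19.] [0.36640647 0.34369196 0.21777672]
```

View pics/s13.png

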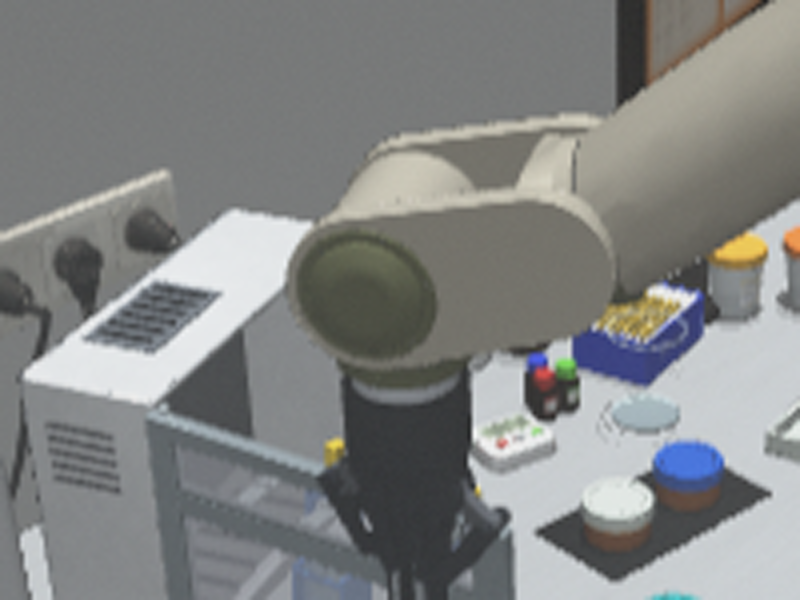

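View pics/t13.png

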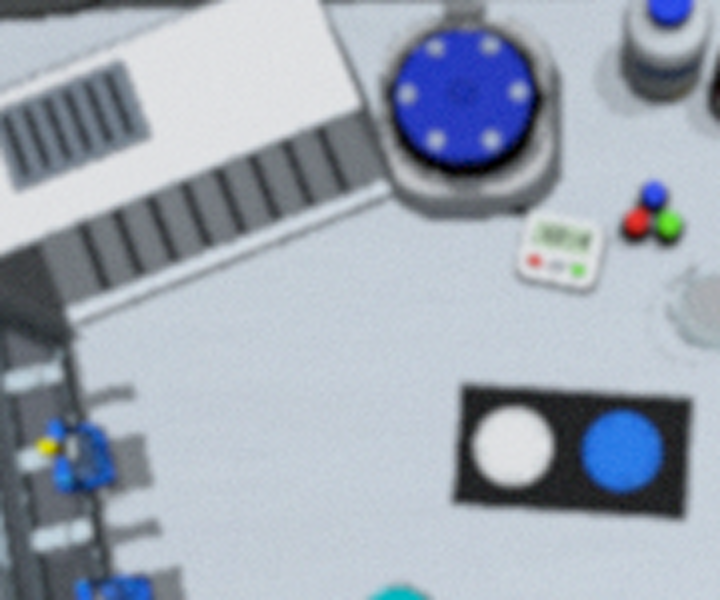

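Call:
carry_out(
  targets=[
    [[0.4, 1, 0, 0, 0, 0, 0], [0.4, 1, 0, 0, 0, 0, 0], [0.4, 1, 0, 0, 0, 0, 0], [0.4, 1, 0, 0, 0, 0, 0], [0.4, 1, 0, 0, 0, 0, 0], [0.4, 1, 0, 20, 0, 0, 0], [0.4, 1, 0, 50, 0, 0, 0], [0.4, 1, 0, 85, 0, 0, 0], [0.4, 1, 0, 105, 0, 0, 0], [0.4, 1, -40, 110, 0, 0, 0], [0.4, 1, -80, 110, 0, 0, 0], [0.4, 1, -120, 110, 0, 0, 0], [0.4, 1, -160, 110, 0, 0, 0], [0.4, 1, -200, 110, 0, 0, 0], [0.4, 1, -240, 110, 0, 0, 0], [0.4, 1, -280, 110, 0, 0, 0], [0.4, 1, -320, 110, 0, 0, 0], [0.4, 1, -360, 110, 0, 0, 0], [0.4, 1, -400, 110, 0, 0, 0]],
  ],
)

```text
time_s: 18.37
position: [0.3684, -0.0588, 0.3276]
tool_rot: [[0.182, 0.001, 0.983], [-0.983, -0.0, 0.182], [0.001, -1.0, 0.001]]
ft_force: [1.7, -0.4, 0.6]
grip_width: 0.0514
```

```bash
python3 - <<'E'
from h import *
S=cam("scene");T=cam("top");s=env.observe();print(s['time_s'],s['ft_force'],s['position'])
crop(S,160,130,360,280,4,"pics/s14.png");crop(T,150,110,330,260,4,"pics/t14.png")
for n,d in(("T",T),("S",S)):
  for a,c,b,_ in blobs(d,(20,140,130),(32,255,255),4)[1]: print(n,a,c.round(1),b,onz(d,*c,.236).round(3))
E
```

```text
18.4667 [ 0.25130765  0.57794778 -0.2309486 ] [ 0.36897538 -0.06175137  0.32717443]
T 321 [430.6 159.1] [421 150  20  20] [ 0.662 -0.369  0.236]
T 12 [188.8 220.9] [187 220   5   3] [0.512 0.288 0.236]
T 10 [196.5 262.8] [195 262   4   3] [0.399 0.265 0.236]
S 808 [463.3  17.3] [424  10  70  19] [ 1.546 -3.145  0.236]
S 937 [547.5  63.4] [503  53  79  22] [ 0.475 -2.018  0.236]
S 868 [576.5  97.7] [548  64  64  60] [ 0.156 -1.456  0.236]
S 1672 [32.6 94.9] [ 0 77 67 36] [2.078 0.171 0.236]
S 92 [343.5 172.1] [337 169  15   8] [ 0.487 -0.134  0.236]
S 254 [ 16.8 197.8] [  0 182  38  32] [1.104 0.63  0.236]
S 8 [312.6 184.8] [311 182   5   6] [ 0.504 -0.002  0.236]
S 4 [316.5 185.2] [315 184   4   3] [ 0.493 -0.007  0.236]
S 7 [242.4 221.7] [241 221   4   3] [0.506 0.286 0.236]
S 9 [276.7 233.9] [275 233   4   3] [0.394 0.268 0.236]
```

View pics/s14.png

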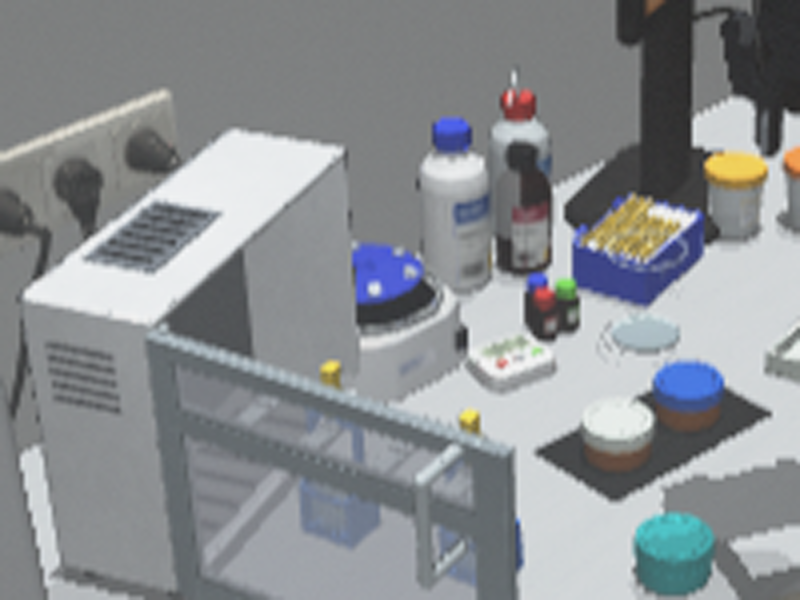

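View pics/t14.png

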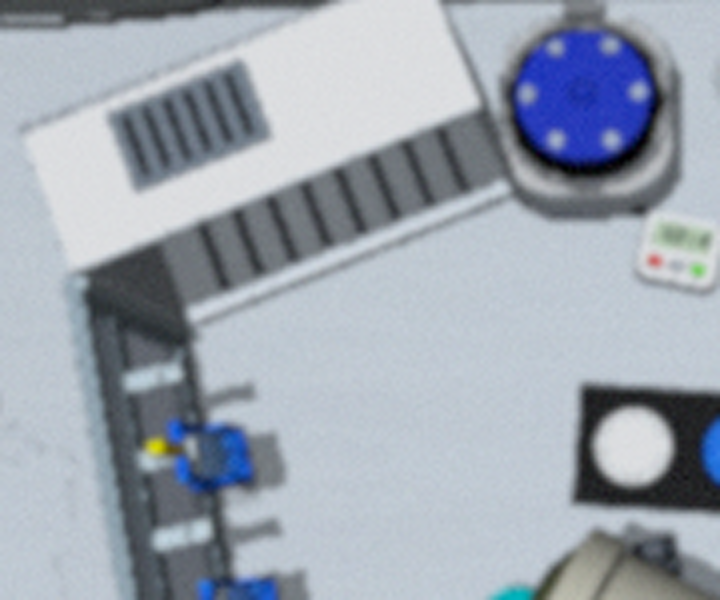

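Only carriers 2 and 4 are there. Their yellow grips sit at (0.509, 0.286) and (0.3975, 0.2655), 114 mm apart, which matches pegs 127 and 241 and a door angle of about 100°. I'll take carrier 4 first.

Call:
carry_out(
  targets=[
    [[0.4, 3, 40, 0, 0, 0, 0], [0.4, 7, 80, 0, 0, 0, 0], [0.4, 10, 120, 0, 0, 0, 0], [0.4, 14, 160, 0, 0, 0, 0], [0.4, 17, 200, 0, 0, 0, 0], [0.4, 21, 240, 0, 0, 0, 0], [0.4, 24, 280, 0, 0, 0, 0], [0.4, 27, 310, -10, 0, 0, 0], [0.4, 29, 327, -20, 0, 0, 0], [0.4, 29, 327, -30, 0, 0, 0], [0.4, 29, 327, -30, 0, 0, 0], [0.4, 29, 327, -30, 0, 0, 0]],
  ],
)

```text
time_s: 19.47
position: [0.3975, 0.2704, 0.2972]
tool_rot: [[0.183, -0.001, 0.983], [-0.983, -0.0, 0.183], [0.0, -1.0, -0.001]]
ft_force: [0.6, 0.3, 0.1]
grip_width: 0.0514
```

```bash
python3 - <<'E'
from h import *
S=cam("scene");T=cam("top");s=env.observe();print(s['time_s'],s['position'],s['q'].round(0))
crop(S,220,150,340,250,6,"pics/s15.png")
for a,c,b,_ in blobs(S,(20,140,130),(32,255,255),4)[1]: print(a,c.round(1),b,onz(S,*c,.236).round(3))
E
```

```text
19.5667 [0.39801756 0.26997312 0.29809498] [20. 13. 80.  0. 87. 10.]
815 [463.1  17.3] [424  10  70  19] [ 1.547 -3.142  0.236]
937 [547.5  63.4] [503  53  79  22] [ 0.475 -2.018  0.236]
863 [576.4  97.8] [548  64  64  60] [ 0.156 -1.454  0.236]
1656 [32.4 94.9] [ 0 77 66 35] [2.08  0.172 0.236]
90 [343.4 172.1] [337 169  15   8] [ 0.487 -0.134  0.236]
4 [318.5 180.5] [317 180   4   2] [ 0.509 -0.035  0.236]
242 [ 17.4 197.4] [  0 182  38  32] [1.105 0.628 0.236]
8 [312.6 184.8] [311 182   5   6] [ 0.504 -0.002  0.236]
5 [316.  185.6] [314 184   5   4] [ 0.493 -0.004  0.236]
12 [242.7 222.6] [242 220   3   6] [0.502 0.289 0.236]
```

View pics/s15.png

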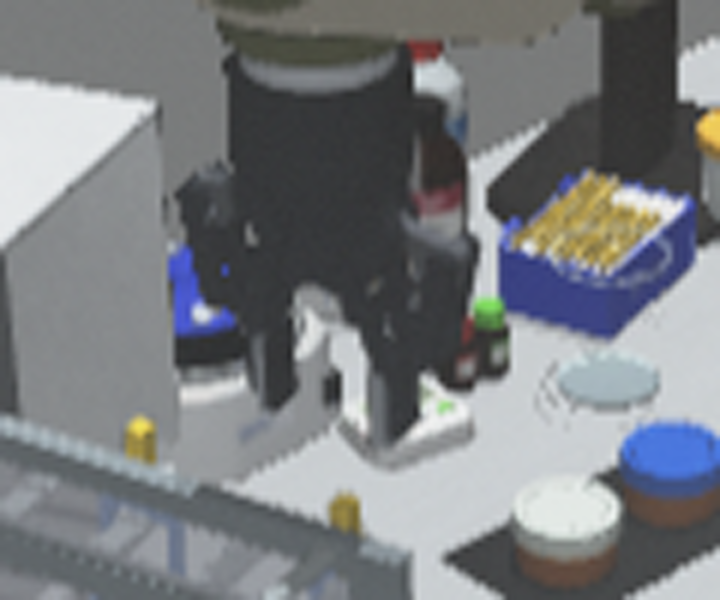

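The tool is right above carrier 4's grip at (345,515). I'll correct y by -5 mm and descend.

Call:
carry_out(
  targets=[
    [[0.4, 0, -5, 0, 0, 0, 0], [0.4, 0, -5, -20, 0, 0, 0], [0.4, 0, -5, -35, 0, 0, 0], [0.4, 0, -5, -48, 0, 0, 0], [0.4, 0, -5, -58, 0, 0, 0], [0.4, 0, -5, -66, 0, 0, 0], [0.4, 0, -5, -71, 0, 0, 0], [0.4, 0, -5, -72, 0, 0, 0], [0.4, 0, -5, -72, 0, 0, 0]],
  ],
)

```text
time_s: 20.32
position: [0.3981, 0.265, 0.2256]
tool_rot: [[0.182, 0.0, 0.983], [-0.983, 0.0, 0.182], [-0.0, -1.0, 0.0]]
ft_force: [0.3, 0.2, 0.2]
grip_width: 0.0512
```

```bash
python3 - <<'E'
from h import *
S=cam("scene");T=cam("top");s=env.observe();print(s['time_s'],s['position'],s['ft_force'])
crop(S,220,170,340,270,6,"pics/s16.png")
E
```

```text
20.4167 [0.39824992 0.26514114 0.22593961] [-0.81241877 -0.88754087  0.48229134]
```

View pics/s16.png

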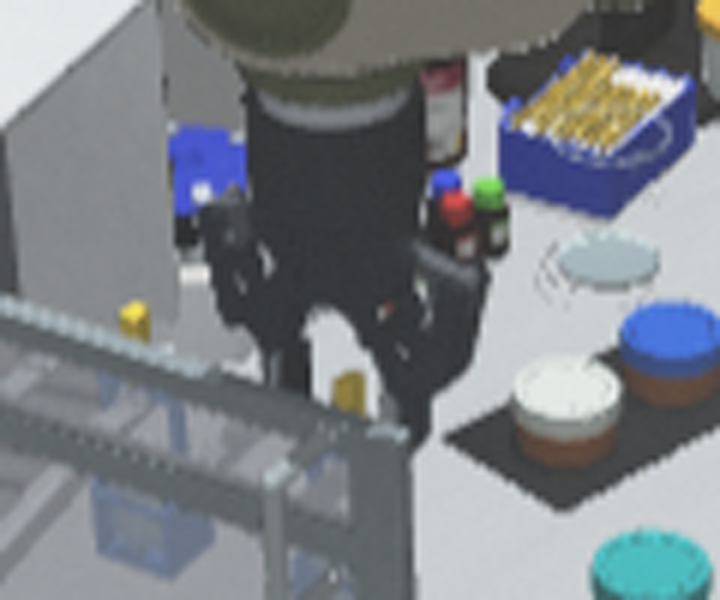

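The grip at (350,390) lies centred between the fingers. I'll close on it.

Call:
carry_out(
  targets=[
    [[0.95, 0, 0, 0, 0, 0, 0], [0.95, 0, 0, 0, 0, 0, 0], [0.95, 0, 0, 0, 0, 0, 0], [0.95, 0, 0, 0, 0, 0, 0], [0.95, 0, 0, 0, 0, 0, 0], [0.95, 0, 0, 0, 0, 0, 0], [0.95, 0, 0, 0, 0, 0, 0]],
  ],
  squeeze=40,
)

```text
time_s: 21.0
position: [0.398, 0.2652, 0.2256]
tool_rot: [[0.182, 0.0, 0.983], [-0.983, 0.0, 0.182], [-0.0, -1.0, 0.001]]
ft_force: [-0.3, -0.1, 3.7]
grip_width: 0.0094
```

Call:
carry_out(
  targets=[
    [[0.95, 0, 0, 5, 0, 0, 0], [0.95, 0, 0, 10, 0, 0, 0], [0.95, 0, 0, 15, 0, 0, 0], [0.95, 0, 0, 19, 0, 0, 0], [0.95, 0, 0, 19, 0, 0, 0], [0.95, 0, 0, 19, 0, 0, 0]],
  ],
)

```text
time_s: 21.5
position: [0.398, 0.2652, 0.2445]
tool_rot: [[0.182, 0.0, 0.983], [-0.983, 0.0, 0.182], [-0.0, -1.0, 0.0]]
ft_force: [-0.3, -1.3, -1.9]
grip_width: 0.0091
```

```bash
python3 - <<'E'
from h import *
S=cam("scene");T=cam("top");s=env.observe();print(s['time_s'],s['position'],s['ft_force'])
crop(S,220,170,340,270,6,"pics/s17.png")
E
```

```text
21.6 [0.39785765 0.26509312 0.24414277] [ 0.69535646  0.1741581  -0.75231796]
```

View pics/s17.png

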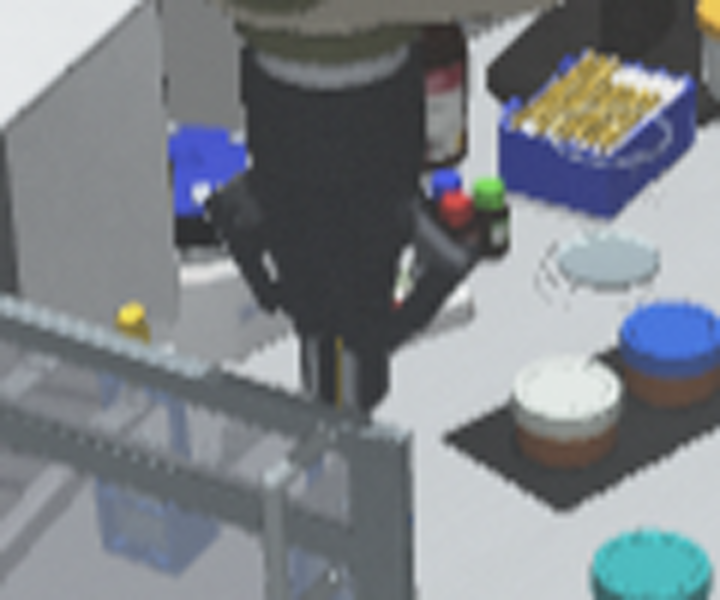

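It has lifted 19 mm clear with no snag force. Now out along door x.

Call:
carry_out(
  targets=[
    [[0.95, 1, -6, 0, 0, 0, 0], [0.95, 2, -13, 0, 0, 0, 0], [0.95, 4, -20, 0, 0, 0, 0], [0.95, 5, -28, 0, 0, 0, 0], [0.95, 6, -36, 0, 0, 0, 0], [0.95, 8, -44, 0, 0, 0, 0], [0.95, 10, -54, 0, 0, 0, 0], [0.95, 11, -60, 0, 0, 0, 0], [0.95, 11, -60, 0, 0, 0, 0]],
  ],
)

```text
time_s: 22.35
position: [0.4093, 0.2039, 0.2444]
tool_rot: [[0.18, 0.0, 0.984], [-0.984, -0.0, 0.18], [0.0, -1.0, 0.0]]
ft_force: [0.2, 0.3, -0.9]
grip_width: 0.0093
```

```bash
python3 - <<'E'
from h import *
S=cam("scene");T=cam("top");s=env.observe();print(s['time_s'],s['position'],s['ft_force'])
crop(S,220,150,370,270,5,"pics/s18.png")
E
```

```text
22.45 [0.40907048 0.20491323 0.24436796] [-0.34015536  0.34220509 -1.04247851]
```

View pics/s18.png

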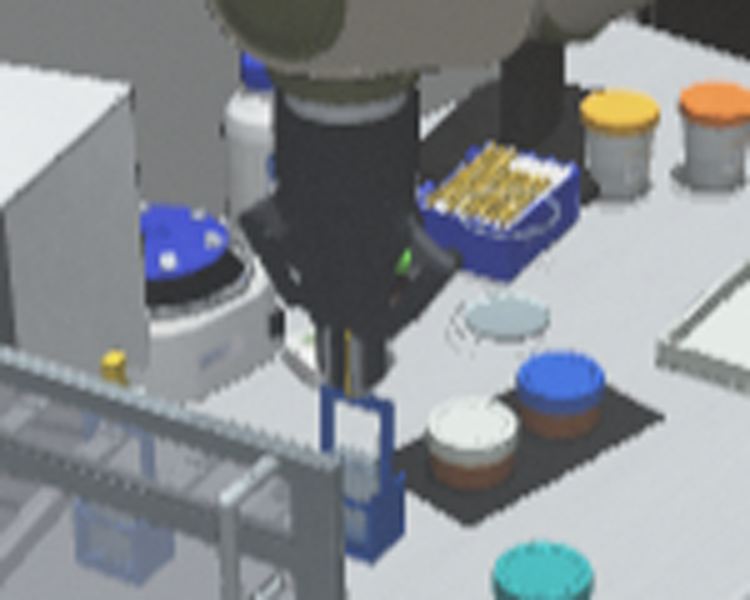

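Carrier 4 is off its peg and hangs upright at (365,480). I'll carry it to the far half of the tray.

Call:
carry_out(
  targets=[
    [[0.95, 1, -12, 0, 0, 0, 0], [0.95, 2, -34, 0, 0, 0, 0], [0.95, 4, -62, 0, 0, 0, 0], [0.95, 7, -94, 0, 0, 0, 0], [0.95, 9, -126, 0, 0, 0, 0], [0.95, 12, -158, 0, 0, 0, 0], [0.95, 14, -190, 0, 0, 0, 0], [0.95, 17, -222, 0, 0, 0, 0], [0.95, 19, -254, 0, 0, 0, 0], [0.95, 22, -286, 0, 0, 0, 0], [0.95, 24, -318, 0, 0, 0, 0], [0.95, 27, -350, 0, 0, 0, 0], [0.95, 29, -382, 0, 0, 0, 0], [0.95, 31, -414, 0, 0, 0, 0], [0.95, 34, -446, 0, 0, 0, 0], [0.95, 36, -476, 0, 0, 0, 0], [0.95, 38, -502, 0, 0, 0, 0], [0.95, 40, -520, 0, 0, 0, 0], [0.95, 40, -527, 0, 0, 0, 0], [0.95, 40, -527, 0, 0, 0, 0]],
  ],
)

```text
time_s: 24.12
position: [0.449, -0.3226, 0.2438]
tool_rot: [[0.181, -0.0, 0.983], [-0.983, 0.0, 0.181], [-0.001, -1.0, -0.0]]
ft_force: [0.2, 0.1, -1.5]
grip_width: 0.0094
```

Call:
carry_out(
  targets=[
    [[0.95, 0, 0, -15, 0, 0, 0], [0.95, 0, 0, -35, 0, 0, 0], [0.95, 0, 0, -55, 0, 0, 0], [0.95, 0, 0, -72, 0, 0, 0], [0.95, 0, 0, -80, 0, 0, 0], [0.95, 0, 0, -80, 0, 0, 0]],
  ],
)

```text
time_s: 24.62
position: [0.4487, -0.3202, 0.1631]
tool_rot: [[0.183, -0.002, 0.983], [-0.983, 0.003, 0.183], [-0.003, -1.0, -0.002]]
ft_force: [0.7, 0.5, -0.6]
grip_width: 0.0087
```

```bash
python3 - <<'E'
from h import *
S=cam("scene");T=cam("top");s=env.observe();print(s['time_s'],s['position'],s['ft_force'],s['q'].round(0))
crop(S,300,140,450,260,5,"pics/s19.png");crop(T,320,180,460,290,5,"pics/t19.png")
E
```

```text
24.7167 [ 0.44934836 -0.32140903  0.16515859] [-0.58257336 -0.3010048  -0.74207946] [-48.  27.  82.   0.  71. -58.]
```

View pics/s19.png

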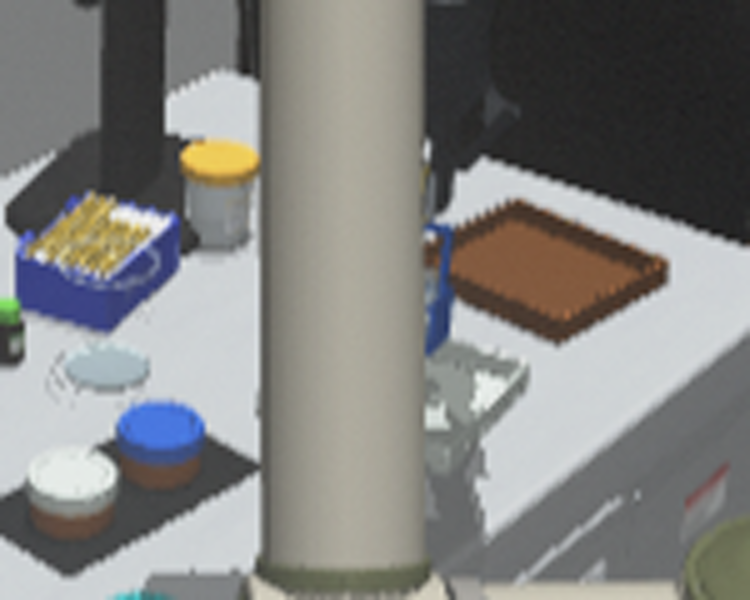

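View pics/t19.png

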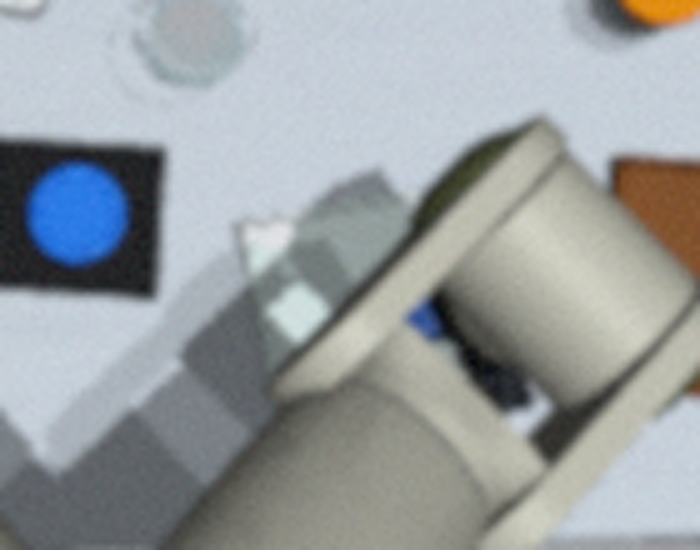

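Call:
carry_out(
  targets=[
    [[0.95, 0, 0, -10, 0, 0, 0], [0.95, 0, 0, -20, 0, 0, 0], [0.95, 0, 0, -28, 0, 0, 0], [0.95, 0, 0, -31, 0, 0, 0], [0.95, 0, 0, -32, 0, 0, 0], [0.95, 0, 0, -32, 0, 0, 0], [0.95, 0, 0, -32, 0, 0, 0]],
  ],
)

```text
time_s: 25.3
position: [0.4491, -0.322, 0.1325]
tool_rot: [[0.182, 0.0, 0.983], [-0.983, -0.0, 0.182], [0.0, -1.0, 0.0]]
ft_force: [-0.4, -1.0, -0.3]
grip_width: 0.0094
```

Call:
carry_out(
  targets=[
    [[0.95, 0, 0, -1, 0, 0, 0], [0.95, 0, 0, -2, 0, 0, 0], [0.95, 0, 0, -3, 0, 0, 0], [0.95, 0, 0, -3, 0, 0, 0], [0.95, 0, 0, -3, 0, 0, 0]],
  ],
)

```text
time_s: 25.72
position: [0.449, -0.3219, 0.1293]
tool_rot: [[0.182, 0.0, 0.983], [-0.983, 0.0, 0.182], [-0.0, -1.0, 0.0]]
ft_force: [0.2, -1.2, -1.0]
grip_width: 0.0091
```

Call:
carry_out(
  targets=[
    [[0.95, 0, 0, -0.7, 0, 0, 0], [0.95, 0, 0, -1.4, 0, 0, 0], [0.95, 0, 0, -1.4, 0, 0, 0], [0.95, 0, 0, -1.4, 0, 0, 0]],
  ],
)

```text
time_s: 26.05
position: [0.4492, -0.322, 0.1292]
tool_rot: [[0.182, 0.001, 0.983], [-0.983, -0.001, 0.182], [0.001, -1.0, 0.001]]
ft_force: [-1.7, 1.3, 8.7]
grip_width: 0.0091
```

```bash
python3 - <<'E'
from h import *
s=env.observe();print(s['time_s'],s['position'],s['ft_force'])
E
```

```text
26.05 [ 0.44919707 -0.32201981  0.12915405] [-1.68483814  1.31515016  8.65490718]
```

The foot touched at TCP z = 0.129, exactly as predicted. I'll release and rise.

Call:
carry_out(
  targets=[
    [[0.95, 0, 0, 0.7, 0, 0, 0], [0.4, 0, 0, 0.7, 0, 0, 0], [0.4, 0, 0, 0.7, 0, 0, 0], [0.4, 0, 0, 0.7, 0, 0, 0], [0.4, 0, 0, 0.7, 0, 0, 0], [0.4, 0, 0, 0.7, 0, 0, 0], [0.4, 0, 0, 10, 0, 0, 0], [0.4, 0, 0, 30, 0, 0, 0], [0.4, 0, 0, 65, 0, 0, 0], [0.4, 0, 0, 105, 0, 0, 0], [0.4, 0, 0, 145, 0, 0, 0], [0.4, 0, 0, 180, 0, 0, 0], [0.4, 0, 40, 190, 0, 0, 0], [0.4, 5, 80, 190, 0, 0, 0], [0.4, 10, 120, 190, 0, 0, 0], [0.4, 15, 160, 190, 0, 0, 0], [0.4, 20, 200, 190, 0, 0, 0], [0.4, 25, 240, 190, 0, 0, 0], [0.4, 25, 280, 190, 0, 0, 0], [0.4, 25, 320, 190, 0, 0, 0]],
  ],
)

```text
time_s: 27.72
position: [0.4735, 0.0001, 0.3187]
tool_rot: [[0.182, 0.001, 0.983], [-0.983, -0.0, 0.182], [0.0, -1.0, 0.001]]
ft_force: [0.7, 0.1, -0.1]
grip_width: 0.0511
```

```bash
python3 - <<'E'
from h import *
S=cam("scene");T=cam("top");s=env.observe();print(s['time_s'],s['position'],s['ft_force'],s['q'].round(0))
crop(S,220,130,430,290,3.8,"pics/s20.png");crop(T,150,110,460,290,2.58,"pics/t20.png")
for n,d in(("T",T),("S",S)):
  for a,c,b,_ in blobs(d,(20,140,130),(32,255,255),4)[1]:
    if a<60: print(n,a,c.round(1),b,onz(d,*c,.236).round(3),onz(d,*c,.139).round(3))
E
```

```text
27.8167 [0.47321424 0.00281841 0.31904284] [-0.42187705 -0.57844708  0.3636227 ] [-14.  11.  78.   0.  90. -25.]
T 12 [189.5 221. ] [188 220   4   3] [0.511 0.286 0.236] [0.521 0.319 0.139]
T 5 [408.4 240.2] [407 240   4   2] [ 0.445 -0.298  0.236] [ 0.448 -0.316  0.139]
S 8 [312.6 184.8] [311 182   5   6] [ 0.504 -0.002  0.236] [ 0.626 -0.142  0.139]
S 4 [316.5 185.2] [315 184   4   3] [ 0.493 -0.007  0.236] [ 0.613 -0.148  0.139]
S 7 [242. 222.] [241 221   3   3] [0.506 0.288 0.236] [0.628 0.187 0.139]
```

View pics/s20.png

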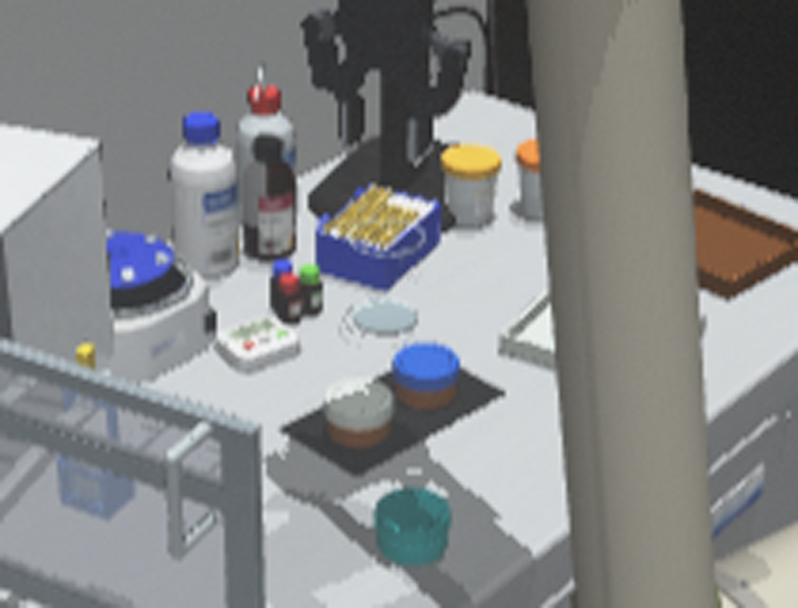

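View pics/t20.png

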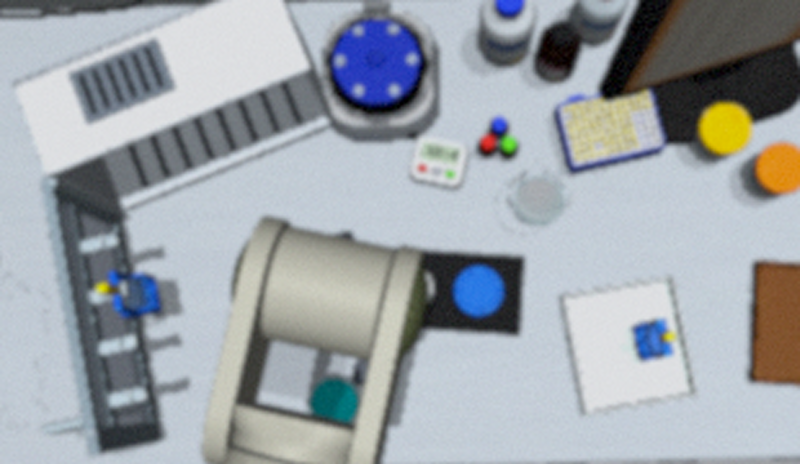

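Carrier 4 stands upright in the tray at (655,340) in the top crop, and the door did not move. Carrier 2's grip is at (103,288), which is world (0.510, 0.2855).

Call:
carry_out(
  targets=[
    [[0.4, 4, 35, 0, 0, 0, 0], [0.4, 9, 75, 0, 0, 0, 0], [0.4, 14, 115, 0, 0, 0, 0], [0.4, 19, 155, 0, 0, 0, 0], [0.4, 24, 195, 0, 0, 0, 0], [0.4, 29, 235, 0, 0, 0, 0], [0.4, 34, 270, -5, 0, 0, 0], [0.4, 36, 287, -15, 0, 0, 0], [0.4, 36, 287, -22, 0, 0, 0], [0.4, 36, 287, -22, 0, 0, 0], [0.4, 36, 287, -22, 0, 0, 0]],
  ],
)

```text
time_s: 28.73
position: [0.5101, 0.284, 0.2961]
tool_rot: [[0.181, -0.0, 0.983], [-0.983, -0.001, 0.181], [0.001, -1.0, -0.001]]
ft_force: [0.6, -0.1, -0.1]
grip_width: 0.0511
```

```bash
python3 - <<'E'
from h import *
S=cam("scene");s=env.observe();print(s['time_s'],s['position'],s['ft_force'],s['q'].round(0))
crop(S,190,130,330,260,5,"pics/s21.png")
E
```

```text
28.7833 [0.51024701 0.28383143 0.2966647 ] [-0.15381665  0.18961641  0.3138382 ] [17. 24. 64. -0. 92.  7.]
```

View pics/s21.png

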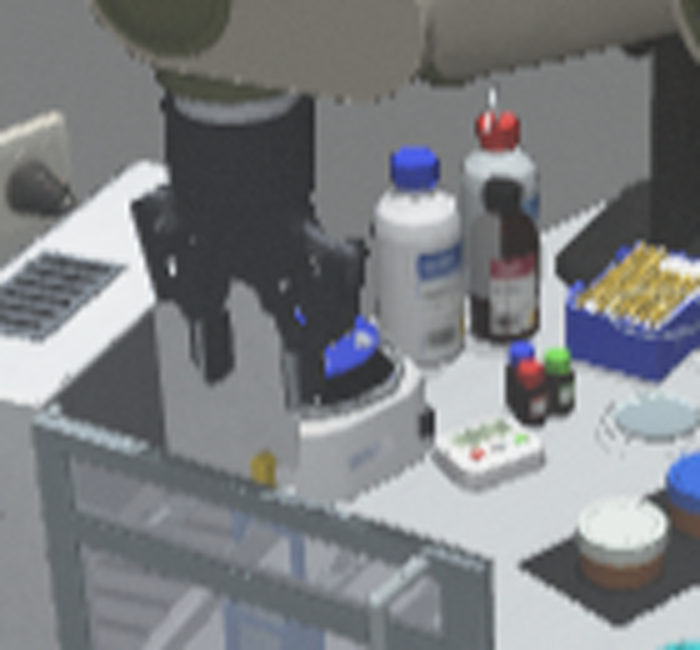

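The grip at (262,467) lies under the tool. Descend and grasp.

Call:
carry_out(
  targets=[
    [[0.4, 0, 1, -15, 0, 0, 0], [0.4, 0, 1, -30, 0, 0, 0], [0.4, 0, 1, -45, 0, 0, 0], [0.4, 0, 1, -57, 0, 0, 0], [0.4, 0, 1, -66, 0, 0, 0], [0.4, 0, 1, -70, 0, 0, 0], [0.4, 0, 1, -70.5, 0, 0, 0], [0.4, 0, 1, -70.5, 0, 0, 0]],
  ],
)

```text
time_s: 29.45
position: [0.5103, 0.2858, 0.2261]
tool_rot: [[0.181, 0.001, 0.983], [-0.983, 0.0, 0.181], [-0.0, -1.0, 0.001]]
ft_force: [-0.3, 0.3, -0.1]
grip_width: 0.0512
```

```bash
python3 - <<'E'
from h import *
S=cam("scene");s=env.observe();print(s['time_s'],s['position'],s['ft_force'])
crop(S,190,150,310,250,6,"pics/s22.png")
E
```

```text
29.5 [0.51032708 0.28596584 0.22633779] [ 0.40454941 -0.72406757  0.37029424]
```

View pics/s22.png

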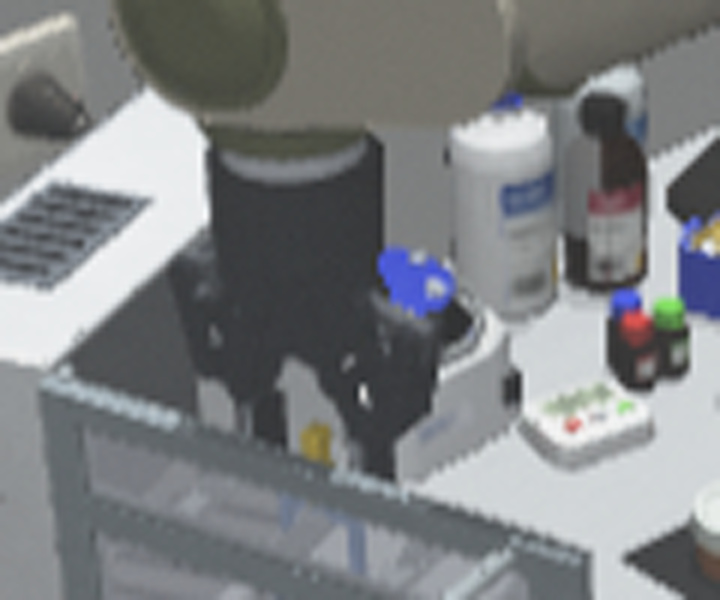

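The grip at (318,440) is between the fingers.

Call:
carry_out(
  targets=[
    [[0.95, 0, 0, 0, 0, 0, 0], [0.95, 0, 0, 0, 0, 0, 0], [0.95, 0, 0, 0, 0, 0, 0], [0.95, 0, 0, 0, 0, 0, 0], [0.95, 0, 0, 0, 0, 0, 0], [0.95, 0, 0, 0, 0, 0, 0], [0.95, 0, 0, 0, 0, 0, 0], [0.95, 0, 0, 5, 0, 0, 0], [0.95, 0, 0, 10, 0, 0, 0], [0.95, 0, 0, 15, 0, 0, 0], [0.95, 0, 0, 19, 0, 0, 0], [0.95, 0, 0, 19, 0, 0, 0], [0.95, 0, 0, 19, 0, 0, 0]],
  ],
  squeeze=40,
)

```text
time_s: 30.58
position: [0.51, 0.2862, 0.2446]
tool_rot: [[0.182, 0.0, 0.983], [-0.983, 0.0, 0.182], [-0.0, -1.0, 0.0]]
ft_force: [-0.5, 0.6, -1.4]
grip_width: 0.0093
```

Call:
carry_out(
  targets=[
    [[0.95, 1, -6, 0, 0, 0, 0], [0.95, 2, -13, 0, 0, 0, 0], [0.95, 4, -20, 0, 0, 0, 0], [0.95, 5, -28, 0, 0, 0, 0], [0.95, 6, -36, 0, 0, 0, 0], [0.95, 8, -44, 0, 0, 0, 0], [0.95, 10, -54, 0, 0, 0, 0], [0.95, 11, -60, 0, 0, 0, 0], [0.95, 11, -60, 0, 0, 0, 0]],
  ],
)

```text
time_s: 31.33
position: [0.5213, 0.2247, 0.2444]
tool_rot: [[0.18, 0.0, 0.984], [-0.984, -0.0, 0.18], [0.0, -1.0, -0.0]]
ft_force: [0.2, 0.4, -1.3]
grip_width: 0.009
```

```bash
python3 - <<'E'
from h import *
S=cam("scene");s=env.observe();print(s['time_s'],s['position'],s['ft_force'])
crop(S,190,140,340,260,5,"pics/s23.png")
E
```

```text
31.3833 [0.52117459 0.22545606 0.2444882 ] [ 0.65683719  0.72984696 -1.06886736]
```

View pics/s23.png

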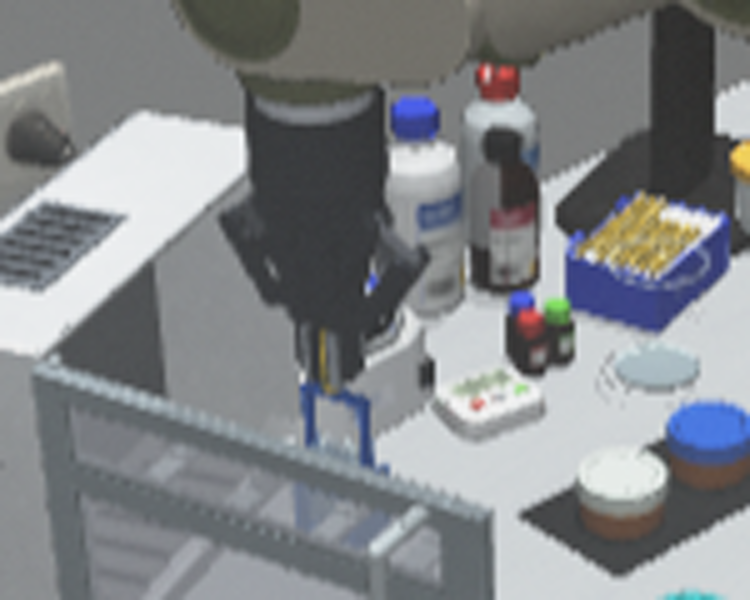

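Carrier 2 is off its peg at (338,425). I'll carry it to the near half of the tray.

Call:
carry_out(
  targets=[
    [[0.95, -3, -12, 0, 0, 0, 0], [0.95, -9, -34, 0, 0, 0, 0], [0.95, -16, -62, 0, 0, 0, 0], [0.95, -24, -92, 0, 0, 0, 0], [0.95, -32, -122, 0, 0, 0, 0], [0.95, -40, -152, 0, 0, 0, 0], [0.95, -48, -182, 0, 0, 0, 0], [0.95, -56, -212, 0, 0, 0, 0], [0.95, -62, -242, 0, 0, 0, 0], [0.95, -68, -272, 0, 0, 0, 0], [0.95, -73, -302, 0, 0, 0, 0], [0.95, -77, -332, 0, 0, 0, 0], [0.95, -80, -362, 0, 0, 0, 0], [0.95, -82, -392, 0, 0, 0, 0], [0.95, -83, -422, 0, 0, 0, 0], [0.95, -83, -450, 0, 0, 0, 0], [0.95, -83, -470, 0, 0, 0, 0], [0.95, -83, -479, 0, 0, 0, 0], [0.95, -83, -479, 0, 0, 0, 0], [0.95, -83, -479, 0, 0, 0, 0]],
  ],
)

```text
time_s: 33.05
position: [0.4377, -0.2522, 0.2443]
tool_rot: [[0.182, -0.0, 0.983], [-0.983, 0.001, 0.182], [-0.001, -1.0, -0.0]]
ft_force: [-0.2, -0.4, -1.4]
grip_width: 0.0095
```

Call:
carry_out(
  targets=[
    [[0.95, 0, 0, -15, 0, 0, 0], [0.95, 0, 0, -35, 0, 0, 0], [0.95, 0, 0, -55, 0, 0, 0], [0.95, 0, 0, -75, 0, 0, 0], [0.95, 0, 0, -92, 0, 0, 0], [0.95, 0, 0, -104, 0, 0, 0], [0.95, 0, 0, -110, 0, 0, 0], [0.95, 0, 0, -112, 0, 0, 0], [0.95, 0, 0, -112, 0, 0, 0], [0.95, 0, 0, -112, 0, 0, 0]],
  ],
)

```text
time_s: 33.88
position: [0.4383, -0.2526, 0.1332]
tool_rot: [[0.183, 0.001, 0.983], [-0.983, -0.001, 0.183], [0.001, -1.0, 0.001]]
ft_force: [0.3, -0.4, -0.8]
grip_width: 0.0092
```

```bash
python3 - <<'E'
from h import *
S=cam("scene");T=cam("top");s=env.observe();print(s['time_s'],s['position'],s['ft_force'])
crop(S,300,140,450,260,5,"pics/s24.png");crop(T,320,180,460,290,5,"pics/t24.png")
E
```

```text
33.9833 [ 0.43826153 -0.25290338  0.13324443] [-1.09194044 -0.45827141 -1.30768226]
```

View pics/t24.png

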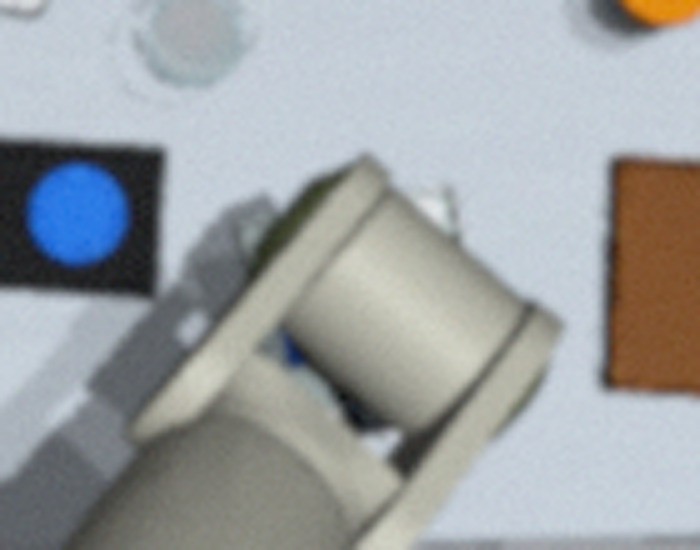

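View pics/s24.png

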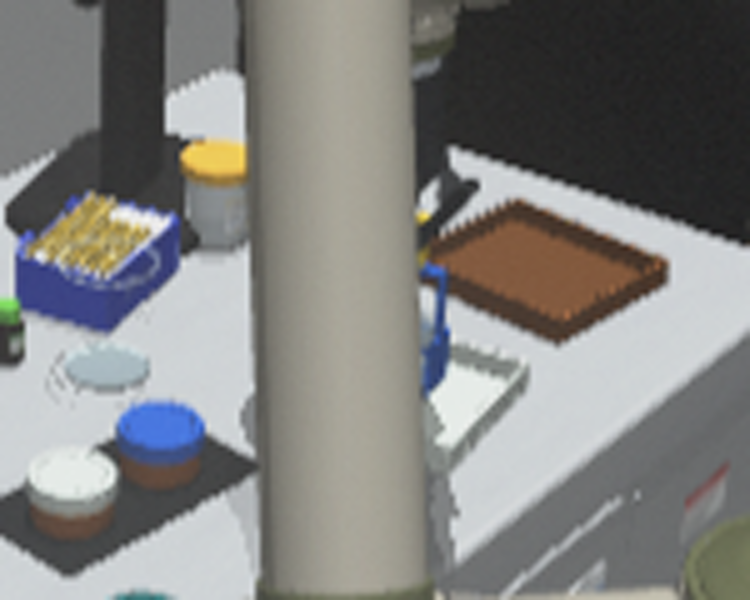

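Call:
carry_out(
  targets=[
    [[0.95, 0, 0, -1.5, 0, 0, 0], [0.95, 0, 0, -3, 0, 0, 0], [0.95, 0, 0, -4.2, 0, 0, 0], [0.95, 0, 0, -5, 0, 0, 0], [0.95, 0, 0, -5, 0, 0, 0], [0.95, 0, 0, -5, 0, 0, 0]],
  ],
)

```text
time_s: 34.48
position: [0.4385, -0.2534, 0.1288]
tool_rot: [[0.182, 0.002, 0.983], [-0.983, -0.002, 0.182], [0.002, -1.0, 0.002]]
ft_force: [-0.8, 1.1, 11.6]
grip_width: 0.0089
```

Firm contact. I'll release and rise.

Call:
carry_out(
  targets=[
    [[0.95, 0, 0, 0.8, 0, 0, 0], [0.4, 0, 0, 0.8, 0, 0, 0], [0.4, 0, 0, 0.8, 0, 0, 0], [0.4, 0, 0, 0.8, 0, 0, 0], [0.4, 0, 0, 0.8, 0, 0, 0], [0.4, 0, 0, 0.8, 0, 0, 0], [0.4, 0, 0, 10, 0, 0, 0], [0.4, 0, 0, 30, 0, 0, 0], [0.4, 0, 0, 65, 0, 0, 0], [0.4, 0, 0, 105, 0, 0, 0], [0.4, 0, 0, 145, 0, 0, 0], [0.4, 0, 0, 180, 0, 0, 0], [0.4, 0, 40, 190, 0, 0, 0], [0.4, -10, 80, 190, 0, 0, 0], [0.4, -20, 120, 190, 0, 0, 0], [0.4, -30, 160, 190, 0, 0, 0], [0.4, -40, 200, 190, 0, 0, 0], [0.4, -50, 240, 190, 0, 0, 0], [0.4, -60, 280, 190, 0, 0, 0], [0.4, -68, 320, 190, 0, 0, 0]],
  ],
)

```text
time_s: 36.15
position: [0.3686, 0.0688, 0.3183]
tool_rot: [[0.181, 0.001, 0.983], [-0.983, -0.0, 0.181], [0.0, -1.0, 0.001]]
ft_force: [1.1, -0.1, 1.0]
grip_width: 0.0515
```

```bash
python3 - <<'E'
from h import *
S=cam("scene");T=cam("top");s=env.observe();print(s['time_s'],s['position'],s['ft_force'],s['q'].round(0))
crop(S,220,130,430,290,3.8,"pics/s25.png");crop(T,150,110,460,290,2.58,"pics/t25.png")
for a,c,b,_ in blobs(T,(20,140,130),(32,255,255),4)[1]:
    if a<60: print(a,c.round(1),b,onz(T,*c,.139).round(3))
E
```

```text
36.25 [0.36793538 0.07167437 0.31842998] [ 0.36327877 -1.39501252 -0.68798218] [ -7.   1.  91.   0.  88. -18.]
6 [408.5 240. ] [407 239   4   3] [ 0.449 -0.317  0.139]
6 [386.  244.5] [385 244   3   2] [ 0.438 -0.252  0.139]
```

View pics/s25.png

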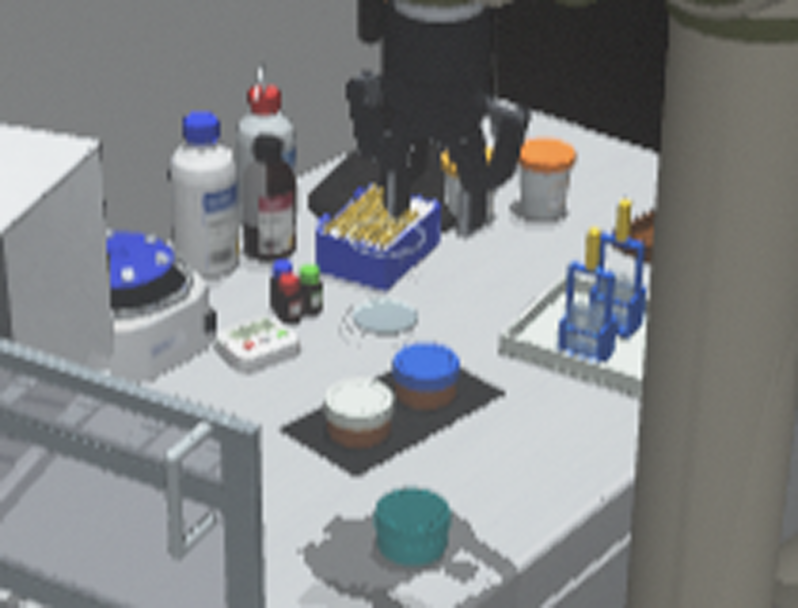

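View pics/t25.png

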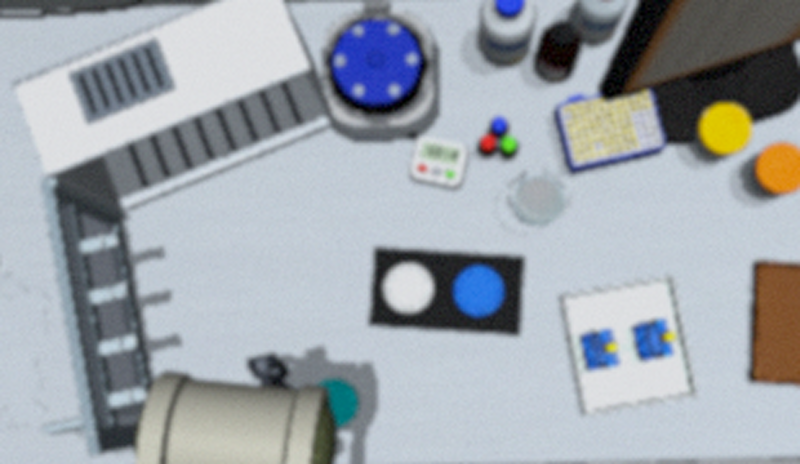

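Both carriers stand upright in the tray, all four pegs are empty, and the jars are still on the mat. Next I go back to the handle.

Call:
carry_out(
  targets=[
    [[0.4, -1, 40, 0, 0, 0, 0], [0.4, -1, 80, 0, 0, 0, 0], [0.4, -2, 120, 0, 0, 0, 0], [0.4, -2, 160, 0, 0, 0, 0], [0.4, -3, 200, 0, 0, 0, 0], [0.4, -3, 235, 0, 0, 0, 0], [0.4, -4, 265, 0, 0, 0, 0], [0.4, -4, 276, 0, 0, 0, 0], [0.4, -4, 276, 0, 0, 0, 0], [0.4, -4, 276, 0, 0, 0, 0]],
  ],
)

```text
time_s: 37.08
position: [0.3662, 0.3425, 0.3175]
tool_rot: [[0.182, -0.0, 0.983], [-0.983, -0.001, 0.182], [0.001, -1.0, -0.0]]
ft_force: [-0.0, -0.6, 0.2]
grip_width: 0.051
```

```bash
python3 - <<'E'
from h import *
S=cam("scene");T=cam("top");s=env.observe();print(s['time_s'],s['position'],s['ft_force'],s['q'].round(0))
crop(S,210,150,330,280,4.5,"pics/s26.png");print(onz(T,168.6,275.9,.236))
print(onz(S,274.5,242.5,.236), onz(S,220+178/3.8,130+455/3.8,.236))
E
```

```text
37.1833 [0.36631039 0.34183684 0.31770908] [ 0.32425556 -0.04347538 -0.44832967] [29. 15. 74. -0. 91. 19.]
[0.36669485 0.33938607 0.236     ]
[0.37044693 0.30035497 0.236     ] [0.36234213 0.33538093 0.236     ]
```

View pics/s26.png

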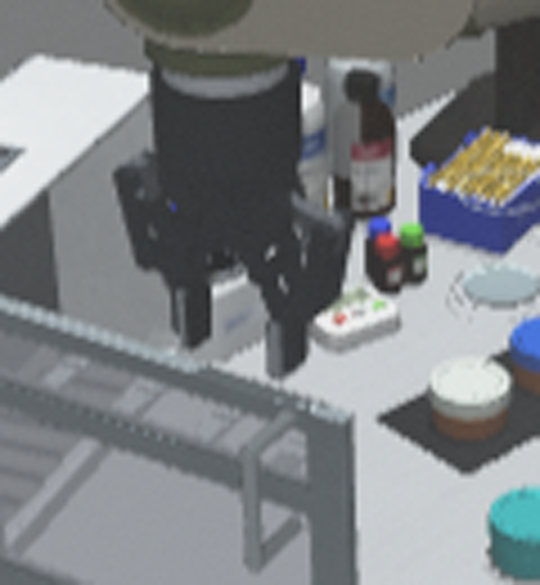

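Call:
carry_out(
  targets=[
    [[0.4, 0, 0, -25, 0, 0, 0], [0.4, 0, 0, -45, 0, 0, 0], [0.4, 0, 0, -57, 0, 0, 0], [0.4, 0, 0, -66, 0, 0, 0], [0.4, 0, 0, -75, 0, 0, 0], [0.4, 0, 0, -84, 0, 0, 0], [0.4, 0, 0, -93, 0, 0, 0], [0.4, 0, 0, -100, 0, 0, 0], [0.4, 0, 0, -100, 0, 0, 0], [0.4, 0, 0, -100, 0, 0, 0]],
  ],
)

```text
time_s: 38.02
position: [0.366, 0.3432, 0.2174]
tool_rot: [[0.182, -0.0, 0.983], [-0.983, -0.0, 0.182], [0.0, -1.0, -0.0]]
ft_force: [0.2, 0.1, -0.6]
grip_width: 0.0515
```

```bash
python3 - <<'E'
from h import *
S=cam("scene");s=env.observe();print(s['time_s'],s['position'],s['ft_force'])
crop(S,210,170,330,300,4.5,"pics/s27.png")
E
```

```text
38.0667 [0.36610939 0.34325697 0.21770215] [ 0.03850025 -0.26153286  0.0200799 ]
```

View pics/s27.png

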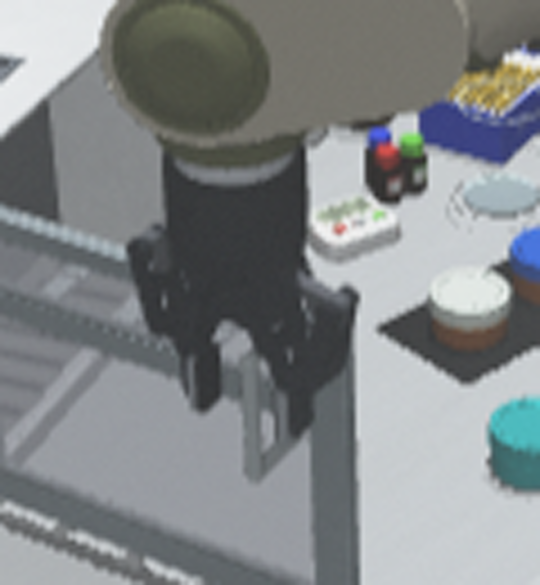

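The bar at (258,410) is between the fingers. I'll close and swing back.

Call:
carry_out(
  targets=[
    [[0.95, 0, 0, 0, 0, 0, 0], [0.95, 0, 0, 0, 0, 0, 0], [0.95, 0, 0, 0, 0, 0, 0], [0.95, 0, 0, 0, 0, 0, 0], [0.95, 0, 0, 0, 0, 0, 0], [0.95, 0, 0, 0, 0, 0, 0], [0.95, 0, 0, 0, 0, 0, 0], [0.95, 0, -11, 0, 0, 0, 2.5], [0.95, 0, -23, 0, 0, 0, 5], [0.95, 3, -46, 0, 0, 0, 10], [0.95, 7, -69, 0, 0, 0, 15], [0.95, 14, -91, 0, 0, 0, 20], [0.95, 22, -112, 0, 0, 0, 25], [0.95, 33, -133, 0, 0, 0, 30]],
  ],
  squeeze=40,
)

```text
time_s: 39.23
position: [0.3998, 0.2097, 0.2178]
tool_rot: [[0.653, 0.002, 0.758], [-0.758, 0.002, 0.653], [0.0, -1.0, 0.003]]
ft_force: [8.1, 6.6, -2.7]
grip_width: 0.0088
```

Call:
carry_out(
  targets=[
    [[0.95, 12, -19, 0, 0, 0, 5], [0.95, 25, -38, 0, 0, 0, 10], [0.95, 41, -55, 0, 0, 0, 15], [0.95, 57, -71, 0, 0, 0, 20], [0.95, 75, -85, 0, 0, 0, 25], [0.95, 94, -98, 0, 0, 0, 30], [0.95, 114, -109, 0, 0, 0, 35], [0.95, 136, -118, 0, 0, 0, 40], [0.95, 157, -125, 0, 0, 0, 45]],
  ],
)

```text
time_s: 39.98
position: [0.5569, 0.0849, 0.2178]
tool_rot: [[0.997, 0.0, 0.075], [-0.075, 0.001, 0.997], [0.0, -1.0, 0.001]]
ft_force: [1.8, 5.5, 4.9]
grip_width: 0.0088
```

```bash
python3 - <<'E'
from h import *
S=cam("scene");s=env.observe();print(s['time_s'],s['position'],s['ft_force'])
crop(S,160,130,360,270,4,"pics/s28.png")
E
```

```text
40.0333 [0.56041195 0.08396336 0.21775247] [3.00427179 1.98192131 9.47467158]
```

View pics/s28.png

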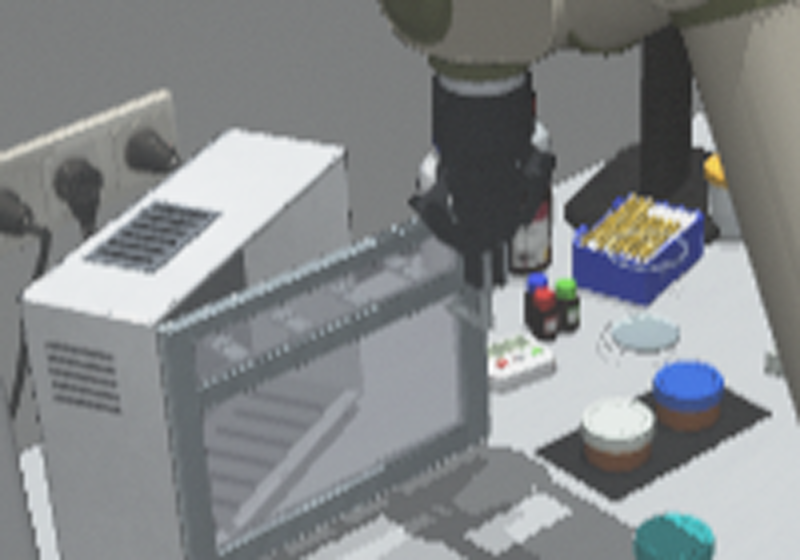

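The swing is going well, with 25° left. I'll slow near the stop and press about 3 mm beyond it.

Call:
carry_out(
  targets=[
    [[0.95, 12, -3, 0, 0, 0, 2.5], [0.95, 23, -5, 0, 0, 0, 5], [0.95, 34, -7, 0, 0, 0, 7.5], [0.95, 45, -9, 0, 0, 0, 10], [0.95, 57, -10, 0, 0, 0, 12.5], [0.95, 68, -10, 0, 0, 0, 15], [0.95, 80, -10, 0, 0, 0, 17.5], [0.95, 91, -10, 0, 0, 0, 20], [0.95, 100, -9, 0, 0, 0, 22], [0.95, 107, -8, 0, 0, 0, 23.5], [0.95, 111, -7, 0, 0, 0, 24.5], [0.95, 114, -7, 0, 0, 0, 25], [0.95, 114, -7, 0, 0, 0, 25]],
  ],
)

```text
time_s: 41.12
position: [0.6706, 0.0777, 0.2178]
tool_rot: [[0.937, 0.001, -0.35], [0.35, -0.001, 0.937], [0.001, -1.0, -0.001]]
ft_force: [1.5, -3.9, 3.9]
grip_width: 0.0085
```

Call:
carry_out(
  targets=[
    [[0.95, 1, 0, 0, 0, 0, 0], [0.95, 2, 0.5, 0, 0, 0, 0], [0.95, 2, 0.5, 0, 0, 0, 0], [0.95, 2, 0.5, 0, 0, 0, 0]],
  ],
)

```text
time_s: 41.45
position: [0.6709, 0.0778, 0.2178]
tool_rot: [[0.937, -0.003, -0.349], [0.349, -0.002, 0.937], [-0.003, -1.0, -0.001]]
ft_force: [-7.4, -6.2, 6.7]
grip_width: 0.0091
```

Call:
carry_out(
  targets=[
    [[0.95, 1, 0.3, 0, 0, 0, 0], [0.95, 2, 0.7, 0, 0, 0, 0], [0.95, 2, 0.7, 0, 0, 0, 0], [0.95, 2, 0.7, 0, 0, 0, 0]],
  ],
)

```text
time_s: 41.78
position: [0.671, 0.0778, 0.2178]
tool_rot: [[0.937, -0.008, -0.349], [0.349, -0.003, 0.937], [-0.009, -1.0, -0.0]]
ft_force: [-19.7, -8.6, 9.8]
grip_width: 0.0087
```

```bash
python3 - <<'E'
from h import *
S=cam("scene");s=env.observe();print(s['time_s'],s['position'],s['ft_force'])
crop(S,160,150,300,290,4.2,"pics/s29.png")
E
```

```text
41.8333 [0.67101278 0.07779395 0.21780087] [-18.88560881  -9.88269948  10.69387326]
```

View pics/s29.png

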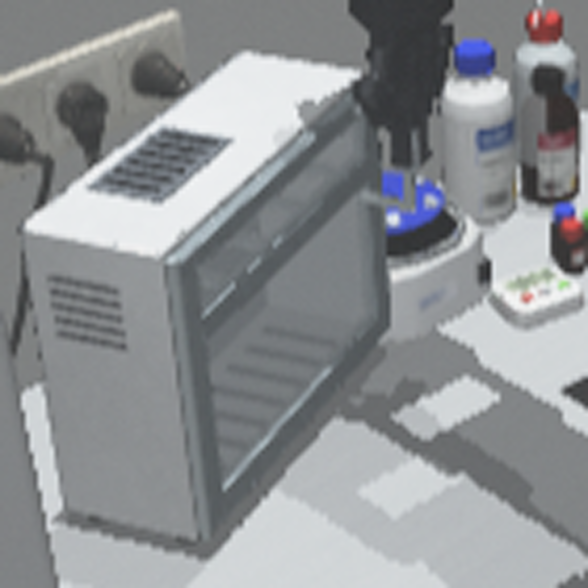

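The door is against its stop: 20 N resists further push and the position stays put. I'll release, rise and withdraw.

Call:
carry_out(
  targets=[
    [[0.4, -1, 0, 0, 0, 0, 0], [0.4, -1, 0, 0, 0, 0, 0], [0.4, -1, 0, 0, 0, 0, 0], [0.4, -2, -1, 0, 0, 0, 0], [0.4, -3, -1, 0, 0, 0, 0], [0.4, -3, -1, 10, 0, 0, 0], [0.4, -3, -1, 35, 0, 0, 0], [0.4, -3, -1, 70, 0, 0, 0], [0.4, -3, -1, 100, 0, 0, 0], [0.4, -40, -20, 105, 0, 0, -5], [0.4, -75, -40, 105, 0, 0, -10], [0.4, -110, -60, 105, 0, 0, -15], [0.4, -145, -85, 105, 0, 0, -20], [0.4, -180, -110, 105, 0, 0, -25], [0.4, -210, -140, 105, 0, 0, -30], [0.4, -240, -175, 105, 0, 0, -35], [0.4, -265, -210, 105, 0, 0, -40], [0.4, -285, -250, 105, 0, 0, -45], [0.4, -300, -290, 105, 0, 0, -50], [0.4, -310, -330, 105, 0, 0, -55]],
  ],
)

```text
time_s: 43.5
position: [0.3658, -0.2398, 0.3238]
tool_rot: [[0.822, 0.001, 0.57], [-0.57, -0.001, 0.822], [0.002, -1.0, -0.0]]
ft_force: [0.7, -0.2, 0.7]
grip_width: 0.0512
```

Call:
carry_out(
  targets=[
    [[0.4, -10, -35, 0, 0, 0, -5], [0.4, -20, -70, 0, 0, 0, -10], [0.4, -35, -105, 0, 0, 0, -15], [0.4, -50, -140, 0, 0, 0, -20], [0.4, -70, -170, 0, 0, 0, -25], [0.4, -90, -195, 0, 0, 0, -30], [0.4, -110, -215, 0, 0, 0, -35], [0.4, -130, -235, 0, 0, 0, -40], [0.4, -130, -235, 0, 0, 0, -40], [0.4, -130, -235, 0, 0, 0, -40]],
  ],
)

```text
time_s: 44.33
position: [0.2367, -0.4743, 0.3228]
tool_rot: [[0.266, 0.0, 0.964], [-0.964, -0.0, 0.266], [0.0, -1.0, 0.0]]
ft_force: [0.0, 0.8, 1.0]
grip_width: 0.0513
```

```bash
python3 - <<'E'
from h import *
S=cam("scene");T=cam("top");s=env.observe();print(s['time_s'],s['position'],s['q'].round(0))
crop(S,160,140,440,310,2.8,"pics/s30.png");crop(T,150,90,470,290,2.5,"pics/t30.png")
a=onz(S,257.6,177.2,.236);
for a,c,b,_ in blobs(T,(20,140,130),(32,255,255),4)[1]:
    if a<60: print(a,c.round(1),b,onz(T,*c,.139).round(3))
E
```

```text
44.4333 [ 0.23789145 -0.47314806  0.32294226] [-76.  17.  70.   0.  93. -92.]
7 [408.6 240.1] [407 239   4   3] [ 0.448 -0.317  0.139]
6 [386.  244.5] [385 244   3   2] [ 0.438 -0.252  0.139]
```

View pics/s30.png

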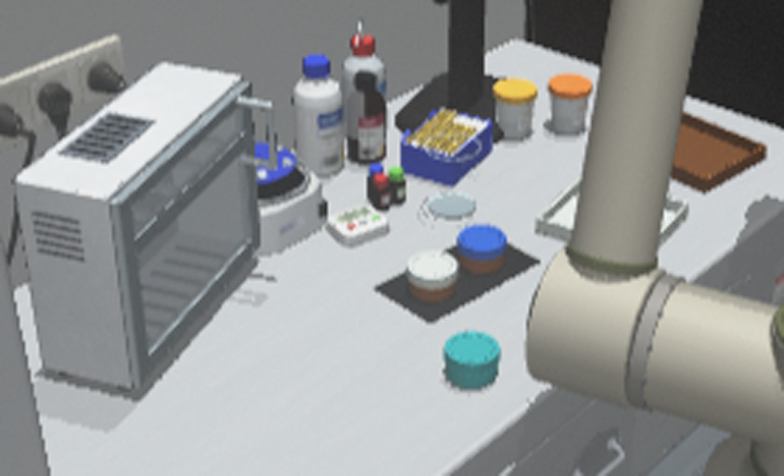

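View pics/t30.png

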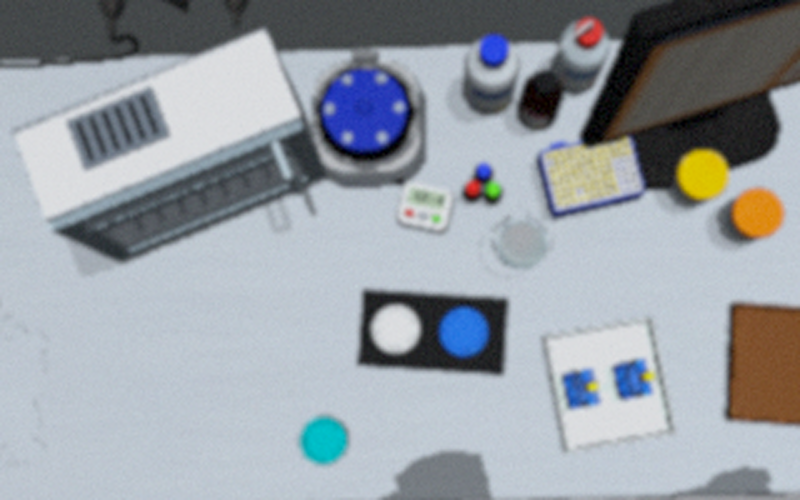

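```bash
python3 - <<'E'
from h import *
S=cam("scene");T=cam("top")
for n,d,(u0,v0,u1,v1) in(("scene",S,(200,160,270,290)),("top",T,(150,95,290,200))):
    i=cv2.imread(f"pics/{n}0.png");df=cv2.absdiff(i,d["bgr"])[v0:v1,u0:u1].max(2);print(n,df.mean(),(df>40).sum())
for lo,hi,nm in(((105,150,100),(125,255,255),'blue'),((0,0,200),(180,45,255),'white')):
    for a,c,b,_ in blobs(T,lo,hi,100)[1]:
        if 290<c[0]<360 and 200<c[1]<250:
            p=onz(T,*c,.038)[:2]-[.5176,-.0692];th=np.radians(-5.2);x=np.array([np.cos(th),np.sin(th)]);y=np.array([-x[1],x[0]])
            print(nm,a,(p@x*1000).round(1),(p@y*1000).round(1),"limits 20, 65")
E
```

```text
scene 2.1713186813186813 9
top 3.2393197278911563 0
blue 341 0.1 -39.8 limits 20, 65
white 226 -2.1 45.9 limits 20, 65
```

The door matches its shut picture, and both jars sit within the mat with about 20 mm margin. I'll hand in.

```bash
python3 -c "
from rig import env
print(env.close_job())"
```

```text
the job is handed in; nothing more can be done
None
```

The job is done and handed in at about 45 s of simulated time, with no checks failing or disagreeing. No verdict was reported.

- **Jars:** The white and blue jars stand wholly on the black mat, with about 18 mm or more to spare on every side. The turquoise look-alike and the beaker were left alone.
- **Carriers:** I opened the door to about 100° by its handle. Only carriers 2 and 4 were there. I lifted each off its peg and stood it upright on the floor of the white tray, with grip tops at (0.438, -0.252) and (0.448, -0.317) m. Both feet touched the tray floor at the expected height.
- **Door:** I pushed it shut until it met its stop, where it resisted about 20 N without moving. The final pictures match the first ones with the door shut.
- **Knock:** I saw no sign of either jar being knocked aside in any picture.

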